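Unpack a filter cell and hold it in the photometer beam

ROBOT

A 6-joint arm with a two-finger parallel gripper is mounted at the origin on a cart in front of the work surface, level with it; the furniture and walls round the work are solid. World frame = base frame: x ahead of the robot, y to its left, z up, the work surface at z = 0. Lengths are in m, angles in rad, forces in N, time in s.
With the tool pointing down it reaches from about 0.25 to 0.775 m from the base axis. Payload 4 kg.
Tool frame: the origin (TCP) lies midway between the tips of the shut fingers; the grasp point (between the pads) lies 19 mm behind it; z points along the fingers, y is the direction in which the jaws open and shut (so a half turn about z gives the same grasp; the last joint's range is limited). The gripper opens to 94 mm and grips with 3 to 60 N. Pads are 16 mm wide; open, the fingers measure 119 mm over their backs; the gripper's body (75 mm by 177 mm) begins 78 mm behind the grasp point.
Start: joints at [-1.401, 0.087, 1.371, -0, 1.684, -0.103], TCP at [0.148, -0.53, 0.178] pointing down, gripper open.
Joint ranges: [-3.1, 3.1], [-0.76, 2.03], [0.27, 2.55], [-1.08, 4.22], [0.17, 2.65], [-2.57, 2.57]. Speed limits (rad/s): [2.79, 2.79, 3.14, 3.14, 3.14, 3.14].

INTERFACE

Orientations are given as [roll, pitch, yaw] about the fixed x, y, z axes, in that order (R = Rz(yaw) Ry(pitch) Rx(roll)).
In Python, from bench import robot gives the robot as it stands.
- The arm moves only by the tool servo_tool, never from a script. Its argument "rows" is a list of rows, each a list of 2 entries, a list of its own where there are three numbers: the shift along the tool's x, y, z normalised to -1 to 1, where 1 is 0.08 m, then the turn about the tool's z normalised to -1 to 1, where 1 is pi/2 rad. A call has 1 to 12 rows; each row is the pose to reach, as a shift and turn from the pose commanded when the call began, along the tool's axes at that moment; what a row does not reach only later rows make up. A row lasts 1/12 s, in which the tool goes at most 41.7 mm and 7.16 degrees, less where a joint would pass 70% of its speed; a pose out of reach is approached as far as the arm can. A call with a number of a shift or a turn outside -1 to 1 is refused whole. A call with a gripper value outside its range is refused whole. "grip" is the closure, from -1 (fully open) to 1 (shut), set as the call begins (left out, the last holds). The fingers move at their own pace and stop on an object; the grip force is fixed at half the most. Time passes only in rows, so rows that repeat a pose let the fingers close. It gives the time, the measured TCP pose, the force and the opening at its end, in the units of the state.
- robot.get_obs(): the state, without advancing time (a new reading comes with each control period).
- robot.snapshot(name): name is "scene" or "top" or "wrist"; returns a dict with "pixels" (384x512x3 uint8, red, green, blue), "camera_matrix" (3x3 intrinsics, pixels), "world_from_camera" (4x4, takes a point from camera to world coordinates). Camera axes: x right, y down, z forward; pixel columns grow to the right and rows downward; lengths in m; the calibration is good to about 2 mm. A picture is of the moment at which its call begins. There is no depth.
- robot.close_job(): hands the job in, once; it reports no verdict.
The state is a dict: "time": time; "joint_positions": joint angles; "qvel": joint speeds; "joint_torque": joint torques, N m; "tool_pos": TCP position; "ee_rot": TCP orientation; "wrist_force": force on the tool from outside, world axes, zero at the start; "wrist_torque": the same for the moment, N m; "width": finger opening in m.
Only numpy, scipy, OpenCV 4.12 (cv2) and the standard library are available. Lean on these libraries where they do the work, as an engineer would, in place of code of your own. Each camera call takes 0.05 s, during which the arm holds its last target.

TASK

Put the blade of the pry tool under the brass lip of the case's dark dust hood, lever the hood up and right over without pushing it with the hand, and lay the tool back on the bench. Then take the filter cell out by its two white frosted faces, fingers never on the amber windows, and hold it upright and still in the photometer's light beam, midway between lamp and receiver, windows squarely facing them and the beam through the middle of the windows. Finish while still holding it there, clear of the photometer, with the hood open and the bottles and tins undisturbed.

Things in the scene. Friction and masses are not known exactly. Their poses are not given: they have to be found in the camera images.
- case: Storage case, fixed to the bench: dark wooden block 70 (x) x 60 (y) x 24 mm high, origin at the centre of its underside, x = from the lip side to the hinge side. In its middle a square well 23 x 23 mm, floor 10 mm above the bench, holds the cell upright. It carries the dust hood.
- hood (a joint): Hinge angle of the dust hood, a dark hollow box open below, 70 x 60 x 48 mm high with 3 mm walls, that closes over the case's block (lower rim 25 mm above the bench). 0 = closed, 1.95 rad = stop, tipped fully back over the +x side of the case. Snug friction hinge: it takes about 0.7 N upward at the lip; past about 1.5 rad it falls on to the stop, below that it may stay where it is left or fall shut.
- pry_lip (a point): Middle of the underside of the brass lip at the foot of the hood's -x wall; moves with the hood. The lip is 36 mm wide along y, 4 mm thick and overhangs the block by 15 mm; this point is 9 mm from the block's face, 79 mm from the hinge line and, with the hood shut, 25 mm above the bench with free space below.
- hood_hinge_line (a point): Middle of the hood's hinge line (fixed to the case; its axes are the case's): the line runs along the case's y, 35 mm to +x of the case's middle, 25 mm above the bench.
- pry_tool: Loose pry tool lying flat on the bench, 145 mm long, 45 g: beech handle 14 x 14 mm from x = -60 to +25 mm and a flat steel blade 9 mm wide, 3 mm thick from x = +25 to +85 mm at the height of the handle's axis (7 mm above the bench when lying). Origin on the underside, 85 mm behind the blade's end, near its balance: a good place to grip across y.
- cell: Loose filter cell, 20 x 20 mm and 56 mm high, 57 g. Origin at the centre of its underside, z up along it. Standing in the case's well its origin is 10 mm above the bench, so 42 mm stand out of the block. Its two white frosted faces look to +y and -y (20 mm apart, 18 mm wide); its two amber windows look to +x and -x. The top 8 mm are a black stopper (18 mm square).
- cell_windows: The cell's two amber glass windows, at its +x and -x sides (20 mm over both, 11.5 mm wide, from 6 to 48 mm above the cell's underside); same origin and axes as the cell.
- window_mid (a point): Middle of the cell between the windows, on its axis, 24 mm above its underside: the point the beam shall pass.
- photometer: Bench photometer, fixed to the bench: grey base plate 180 (x) x 62 (y) x 12 mm high, origin at the centre of its underside. At its -x end a black lamp head, at its +x end a white receiver head, each 52 mm wide (y) and up to 96 mm high; 78 mm free between their lens rings. The beam, drawn as a thin pale yellow rod without substance, runs along x 70 mm above the bench.
- beam_mid (a point): Middle of the light beam between lamp and receiver, 70 mm above the bench; x along the beam, z up.
- dropper_bottle: White dropper bottle, 27 x 80 mm, bystander, loose; origin at its foot.
- amber_tin: Small brass tin of amber wax, 51 x 19 mm, bystander, loose; origin at its foot.
- ink_bottle: Small green bottle, 35 x 40 mm, bystander, loose; origin at its foot.

How it is judged:
By the outcome, as a careful person would: the job done as asked, in the order asked, and still so for the second after the job is handed in, while the arm keeps its last pose, push and grip.
It also fails if it takes over 61 s, if anything falls off the work surface, if the arm or the gripper's body presses on something with over 40 N, if the wrist force passes 120 N, or if a joint passes its speed limit or range.

## Working session

There is one attempt and no reset: what is moved stays moved. The work goes in short steps, Python scripts to look and compute and a tool call to move; the robot and the scene stay as the last step left them, time stands still between calls to the robot, and variables do not carry over. Pictures are saved under pics/ and viewed, and the job is handed in when it is done.

Besides the shell and the picture viewer there is one more tool, called after ">>>" by a JSON object that holds its "api" and its "payload", one argument or row to a line. servo_tool: Moves the arm, as the interface text tells. Its arguments: {"type":"object","properties":{"rows":{"type":"array"},"grip":{"type":"number"}},"required":["rows"]}

```bash
mkdir -p pics; ls; python3 - <<'E'
from bench import robot
import cv2,numpy as np
np.set_printoptions(precision=4,suppress=True)
print(robot.get_obs())
for n in ["scene","top","wrist"]:
    s=robot.snapshot(n); cv2.imwrite(f"pics/a_{n}.png",s["pixels"][:,:,::-1]); print(n,s["camera_matrix"],s["world_from_camera"])
E
```

```text
pics
{'time': 0.0, 'joint_positions': array([-1.4011,  0.0879,  1.3723, -0.    ,  1.6836, -0.1031]), 'qvel': array([ 0.0003, -0.0014, -0.0001, -0.0003, -0.0005,  0.0001]), 'joint_torque': array([  0.0012, -34.0174, -30.243 ,   0.0718,   0.0328,  -0.0002]), 'tool_pos': array([ 0.1481, -0.5291,  0.1763]), 'ee_rot': array([-3.1394, -0.0002,  0.2728]), 'wrist_force': array([-0.0792,  0.4459, -0.7668]), 'wrist_torque': array([-0.0039, -0.0224, -0.0184]), 'width': 0.09410629331406167}
scene [[393.379    0.     250.4847]
 [  0.     393.379  192.7956]
 [  0.       0.       1.    ]] [[-0.6276 -0.5503  0.5507  0.0796]
 [-0.7784  0.4304 -0.457   0.4598]
 [ 0.0145 -0.7155 -0.6985  0.7204]
 [ 0.      0.      0.      1.    ]]
top [[435.7114   0.     257.6424]
 [  0.     435.7114 194.7862]
 [  0.       0.       1.    ]] [[ 0.0288 -0.9979  0.0578  0.5442]
 [-0.9996 -0.0292 -0.0066  0.0631]
 [ 0.0083 -0.0576 -0.9983  0.9403]
 [ 0.      0.      0.      1.    ]]
wrist [[302.6868   0.     254.2288]
 [  0.     302.6868 194.4731]
 [  0.       0.       1.    ]] [[ 0.2693 -0.9331 -0.2384  0.2179]
 [-0.9631 -0.2616 -0.0639 -0.5113]
 [-0.0028  0.2468 -0.9691  0.3838]
 [ 0.      0.      0.      1.    ]]
```

View pics/a_scene.png

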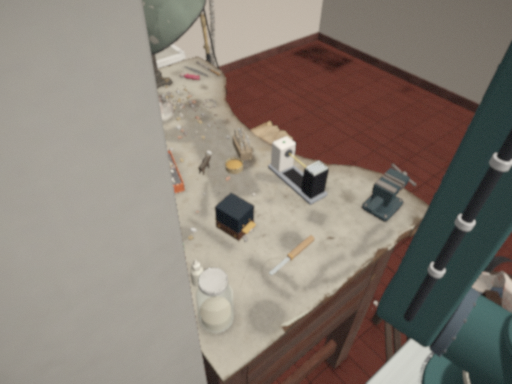

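View pics/a_top.png

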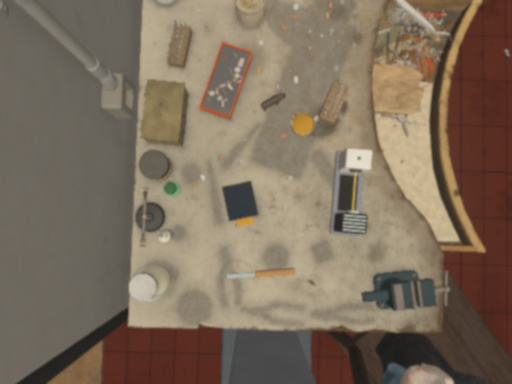

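View pics/a_wrist.png

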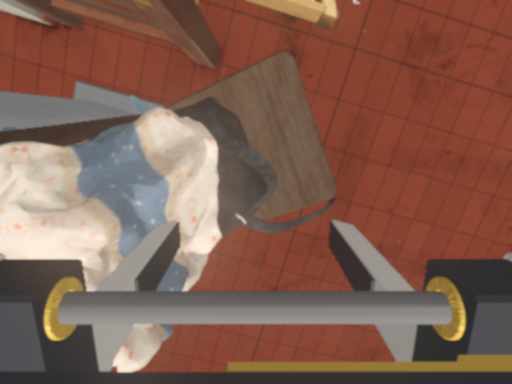

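The top view shows the hood at about px (240,202), its lip at (245,222), the pry tool at (227–294,273), and the photometer at (350,192) with the lamp (black) low and the receiver high. I'll enlarge it to measure.

```bash
cat > h.py <<'E'
import numpy as np,cv2
from bench import robot
np.set_printoptions(precision=4,suppress=True)
def ray(s,u,v,z):
    K=s["camera_matrix"];T=s["world_from_camera"]
    d=T[:3,:3]@np.linalg.inv(K)@np.array([u,v,1.]);o=T[:3,3]
    return o+d*(z-o[2])/d[2]
def proj(s,p):
    K=s["camera_matrix"];T=s["world_from_camera"]
    c=T[:3,:3].T@(np.array(p)-T[:3,3]);q=K@c
    return q[:2]/q[2]
def crop(s,name,x0,y0,x1,y1,f):
    im=s["pixels"][y0:y1,x0:x1,::-1]
    cv2.imwrite("pics/"+name,cv2.resize(im,None,fx=f,fy=f,interpolation=cv2.INTER_CUBIC))
E
python3 - <<'E'
from h import *
import pickle
t=robot.snapshot("top");s=robot.snapshot("scene")
pickle.dump((t,s),open("s0.pkl","wb"))
crop(t,"b_top.png",200,140,390,290,4)
crop(s,"b_sc.png",190,120,340,280,3.75 if 0 else 3)
E
```

```text
(no output)
```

View pics/b_top.png

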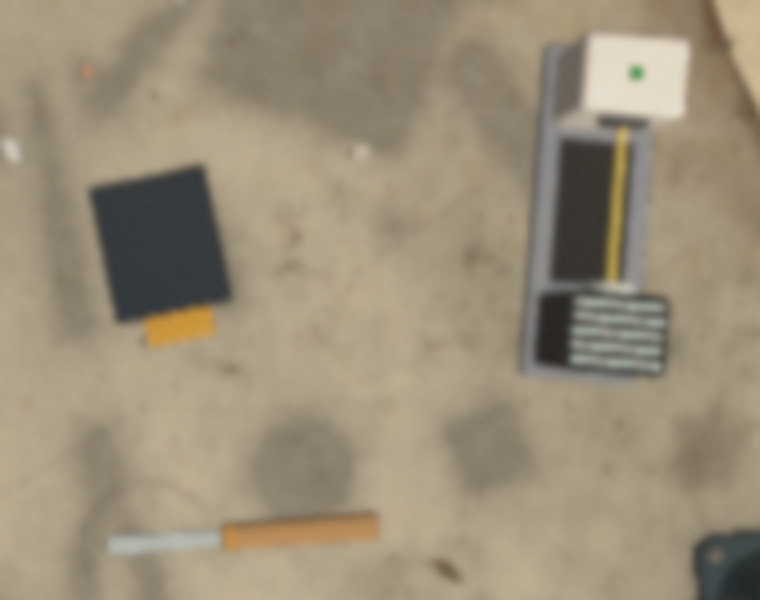

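View pics/b_sc.png

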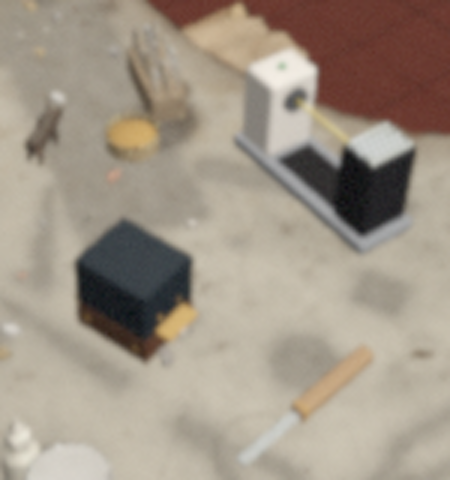

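```bash
python3 - <<'E'
from h import *
import pickle
t,s=pickle.load(open("s0.pkl","rb"))
def T(x,y,z): return ray(t,(x+.5)/4-.5+200,(y+.5)/4-.5+140,z)
def S(x,y,z): return ray(s,(x+.5)/3-.5+190,(y+.5)/3-.5+120,z)
H=np.array([T(*p,.073) for p in [(91,188),(203,165),(230,299),(118,322)]]);print("hood",H,H.mean(0))
print("lens",[np.linalg.norm(H[i]-H[(i+1)%4]) for i in range(4)])
d=(H[0]+H[1]-H[2]-H[3]);print("yaw",np.arctan2(d[1],d[0]))
L=np.array([T(*p,.029) for p in [(149,347),(214,335)]]);print("lip outer",L,L.mean(0))
print("S hood",[S(*p,.073) for p in [(125,220),(192,262),(146,303),(78,262)]])
print("S lip",[S(*p,.029) for p in [(158,339),(196,313)]])
for n,f,P in [("T",T,[(108,545,.0085),(221,540,.0085),(222,537.5,.014),(378.5,525.5,.014)]),("S",S,[(243,459,.0085),(301,410,.014),(367,352,.014)])]:
    print(n,[f(*p) for p in P])
print("beam T",T(622,127,.07),T(612,280,.07),"S",S(303,100,.07),S(350,146,.07))
print("base T",T(519,372,.012),T(547,45,.012),T(632,380,.012),"S",S(360,250,.012),S(408,222,.012),S(236,139,.012))
for p in [(165,237,.08),(171,188,.04),(303,124,.019)]: print(ray(t,*p))
E
```

```text
hood [[0.6087 0.1282 0.073 ]
 [0.6218 0.0727 0.073 ]
 [0.5554 0.0573 0.073 ]
 [0.5424 0.1126 0.073 ]] [0.5821 0.0927 0.073 ]
lens [np.float64(0.05701828206107656), np.float64(0.06819391208122204), np.float64(0.056773389921153855), np.float64(0.06810519884273049)]
yaw 0.229668576240403
lip outer [[0.5298 0.0985 0.029 ]
 [0.537  0.0648 0.029 ]] [0.5334 0.0816 0.029 ]
S hood [array([0.6173, 0.0722, 0.073 ]), array([0.5496, 0.0596, 0.073 ]), array([0.5383, 0.1123, 0.073 ]), array([0.6028, 0.1274, 0.073 ])]
S lip [array([0.5349, 0.1037, 0.029 ]), array([0.5373, 0.0645, 0.029 ])]
T [array([0.4243, 0.1177, 0.0085]), array([0.4286, 0.0579, 0.0085]), array([0.4306, 0.0575, 0.014 ]), array([ 0.4391, -0.0248,  0.014 ])]
S [array([0.4231, 0.114 , 0.0085]), array([0.4263, 0.055 , 0.014 ]), array([ 0.435 , -0.0226,  0.014 ])]
beam T [ 0.6475 -0.1372  0.07  ] [ 0.5705 -0.1334  0.07  ] S [ 0.6443 -0.1441  0.07  ] [ 0.5743 -0.133   0.07  ]
base T [ 0.5219 -0.0978  0.012 ] [ 0.6975 -0.1095  0.012 ] [ 0.5194 -0.158   0.012 ] S [ 0.5176 -0.098   0.012 ] [ 0.516  -0.1546  0.012 ] [ 0.6905 -0.1095  0.012 ]
[0.5057 0.2369 0.08  ]
[0.6052 0.2367 0.04  ]
[ 0.7521 -0.0356  0.019 ]
```

>>> {"api": "servo_tool", "payload": {
  "rows": [
    [[0.5,-0.5,-0.7],0],
    [[1,-1,-1],0],
    [[1,-1,-1],0],
    [[1,-1,-1],0]
  ],
  "grip": -1
}}

```text
time: 0.58
tool_pos: [0.2057, -0.4292, 0.262]
ee_rot: [3.136, -0.002, 0.276]
wrist_force: [-1.0, -0.1, 0.7]
width: 0.0939
```

>>> {"api": "servo_tool", "payload": {
  "rows": [
    [[1,-1,0],0],
    [[1,-1,0],0],
    [[1,-1,0],0]
  ]
}}

```text
time: 0.83
tool_pos: [0.2599, -0.3305, 0.2575]
ee_rot: [3.141, -0.001, 0.273]
wrist_force: [0.7, 0.4, -0.2]
width: 0.0942
```

>>> {"api": "servo_tool", "payload": {
  "rows": [
    [[1,-1,0],0],
    [[1,-1,0],0],
    [[1,-1,0],0]
  ]
}}

```text
time: 1.08
tool_pos: [0.3154, -0.2316, 0.2573]
ee_rot: [-3.141, -0.001, 0.274]
wrist_force: [1.1, -0.5, 0.3]
width: 0.094
```

>>> {"api": "servo_tool", "payload": {
  "rows": [
    [[1,-1,0],0],
    [[1,-1,0],0],
    [[1,-1,0],0]
  ]
}}

```text
time: 1.33
tool_pos: [0.3709, -0.1329, 0.2572]
ee_rot: [-3.141, -0.0, 0.274]
wrist_force: [0.8, -0.5, -0.4]
width: 0.0936
```

>>> {"api": "servo_tool", "payload": {
  "rows": [
    [[1,-1,0],0],
    [[1,-1,0],0],
    [[1,-1,0],0]
  ]
}}

```text
time: 1.58
tool_pos: [0.4265, -0.0341, 0.257]
ee_rot: [-3.141, -0.0, 0.275]
wrist_force: [0.7, -0.3, -1.1]
width: 0.094
```

>>> {"api": "servo_tool", "payload": {
  "rows": [
    [[0.31,-0.8,0],-0.89],
    [[0.31,-0.8,0],-0.89],
    [[0.31,-0.8,0],-0.89],
    [[0.31,-0.8,0],-0.89],
    [[0.31,-0.8,0],-0.89],
    [[0.31,-0.8,0],-0.89],
    [[0.31,-0.8,0],-0.89],
    [[0.31,-0.8,0],-0.89],
    [[0.31,-0.8,0],-0.89],
    [[0.31,-0.8,0],-0.89],
    [[0.31,-0.8,0],-0.89],
    [[0.31,-0.8,0],-0.89]
  ]
}}

```text
time: 2.58
tool_pos: [0.4323, 0.0314, 0.2569]
ee_rot: [-3.141, 0.0, 1.674]
wrist_force: [0.0, -0.6, 0.9]
width: 0.0939
```

```bash
python3 - <<'E'
from h import *
import pickle
w=robot.snapshot("wrist");pickle.dump(w,open("w1.pkl","wb"));o=robot.get_obs();print(o)
cv2.imwrite("pics/c_w.png",w["pixels"][:,:,::-1])
E
```

```text
{'time': 2.6333, 'joint_positions': array([-0.0581, -0.1751,  1.4669, -0.0004,  1.8505, -0.1581]), 'qvel': array([ 0.0008, -0.0008, -0.0019,  0.0007,  0.0011,  0.0863]), 'joint_torque': array([  0.0103, -22.8266, -30.2929,   0.0667,   0.0306,  -0.314 ]), 'tool_pos': array([0.4323, 0.0314, 0.257 ]), 'ee_rot': array([-3.1409,  0.0002,  1.6707]), 'wrist_force': array([-0.3536, -0.1763,  0.3429]), 'wrist_torque': array([-0.0379, -0.1103, -0.0477]), 'width': 0.094040855931915}
```

View pics/c_w.png

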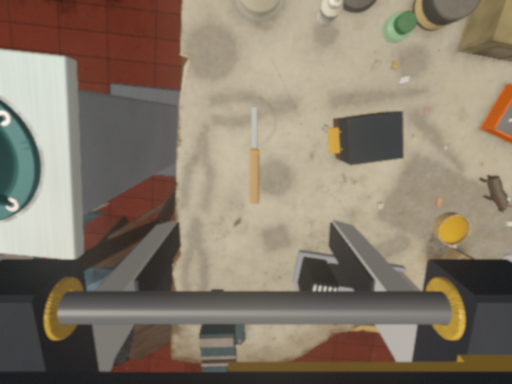

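The wrist view shows the tool centred, with its tip at (254,107) and handle end at (255,203). The hood is at (370,137). I'll cross-check the positions.

```bash
python3 - <<'E'
from h import *
import pickle
w=pickle.load(open("w1.pkl","rb"))
print(ray(w,254,107,.0085),ray(w,254.3,149.5,.014),ray(w,255,203,.014))
for p in [(333,114),(402,112),(403,158),(341,163)]: print(ray(w,*p,.073))
crop(w,"c_w2.png",220,90,420,220,4)
E
```

```text
[0.4236 0.1162 0.0085] [0.4303 0.056  0.014 ] [ 0.4398 -0.0257  0.014 ]
[0.523  0.1158 0.073 ]
[0.6081 0.127  0.073 ]
[0.6221 0.0708 0.073 ]
[0.5435 0.0561 0.073 ]
```

View pics/c_w2.png

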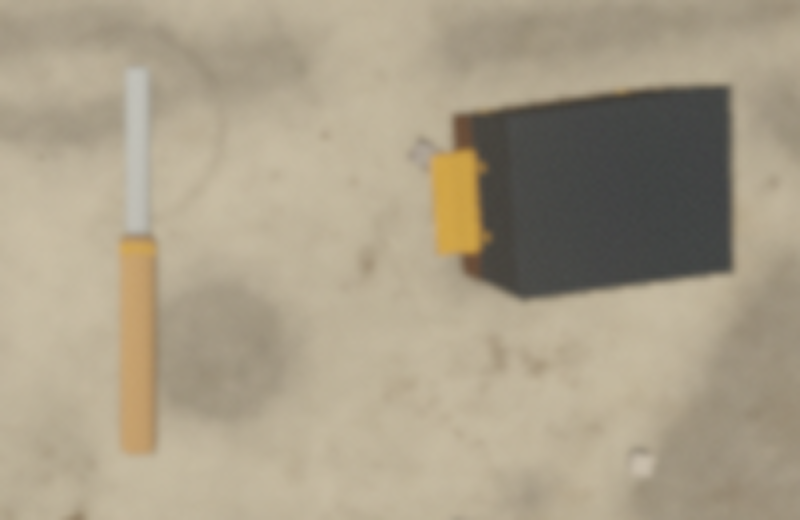

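>>> {"api": "servo_tool", "payload": {
  "rows": [
    [[0,0,0.5],0],
    [[0.01,0,1],0],
    [[0.01,0,1],0]
  ]
}}

```text
time: 2.88
tool_pos: [0.4233, 0.0328, 0.1647]
ee_rot: [-3.117, -0.004, 1.668]
wrist_force: [-2.8, -0.9, -2.3]
width: 0.094
```

>>> {"api": "servo_tool", "payload": {
  "rows": [
    [[0,0,0.5],0],
    [[0,-0.01,1],0],
    [[0,-0.01,1],0]
  ]
}}

```text
time: 3.13
tool_pos: [0.4241, 0.0326, 0.0893]
ee_rot: [-3.123, -0.002, 1.669]
wrist_force: [-2.4, 0.4, -1.4]
width: 0.0939
```

>>> {"api": "servo_tool", "payload": {
  "rows": [
    [[0,0,0.4],0],
    [[0,0,0.7],0],
    [[0,0,0.95],0],
    [[0,0,0.95],0]
  ]
}}

```text
time: 3.47
tool_pos: [0.4311, 0.0322, 0.0213]
ee_rot: [-3.138, -0.0, 1.67]
wrist_force: [-0.3, -0.3, -0.8]
width: 0.0938
```

>>> {"api": "servo_tool", "payload": {
  "rows": [
    [[0,0,0.1],0],
    [[0,0,0.2],0],
    [[0,-0.01,0.21],0],
    [[0,-0.01,0.21],0],
    [[0,-0.01,0.21],0]
  ]
}}

```text
time: 3.88
tool_pos: [0.4314, 0.0322, 0.0057]
ee_rot: [3.14, 0.0, 1.671]
wrist_force: [-0.4, -0.2, 0.0]
width: 0.0941
```

>>> {"api": "servo_tool", "payload": {
  "rows": [
    [[0,0,0],0],
    [[0,0,0],0],
    [[0,0,0],0],
    [[0,0,0],0],
    [[0,0,0],0],
    [[0,0,0],0],
    [[0,0,0],0],
    [[0,0,0],0]
  ],
  "grip": 1
}}

```text
time: 4.55
tool_pos: [0.4306, 0.0322, 0.0046]
ee_rot: [-3.142, 0.0, 1.671]
wrist_force: [-0.2, -0.2, 0.0]
width: 0.0443
```

>>> {"api": "servo_tool", "payload": {
  "rows": [
    [[0,0,0],0],
    [[0,0,0],0],
    [[0,0,0],0],
    [[0,0,0],0],
    [[0,0,0],0],
    [[0,0,0],0],
    [[0,0,0],0],
    [[0,0,0],0],
    [[0,0,0],0]
  ],
  "grip": 1
}}

```text
time: 5.3
tool_pos: [0.4306, 0.0322, 0.0047]
ee_rot: [3.142, 0.0, 1.671]
wrist_force: [0.2, -0.7, -0.0]
width: 0.0003
```

The fingers shut completely, so the handle isn't held. I'll look.

```bash
python3 - <<'E'
from h import *
t=robot.snapshot("top");s=robot.snapshot("scene");w=robot.snapshot("wrist")
a=cv2.resize(s["pixels"][180:300,220:380,::-1],None,fx=4,fy=4,interpolation=2)
cv2.imwrite("pics/d_s.png",a)
cv2.imwrite("pics/d_w.png",w["pixels"][:,:,::-1]);crop(t,"d_t.png",200,200,340,300,4)
E
```

```text
(no output)
```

View pics/d_s.png

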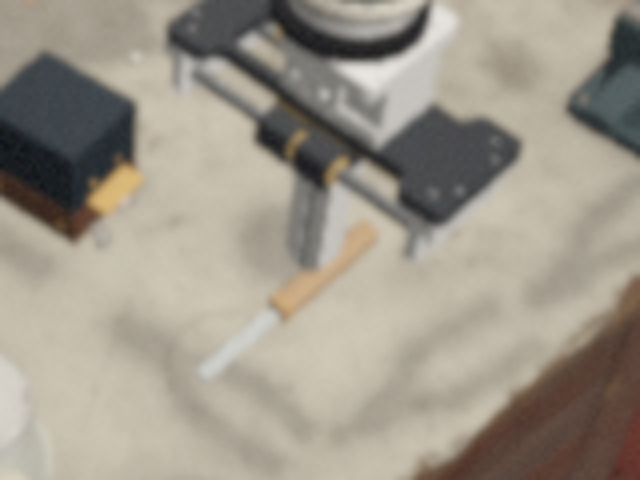

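View pics/d_w.png

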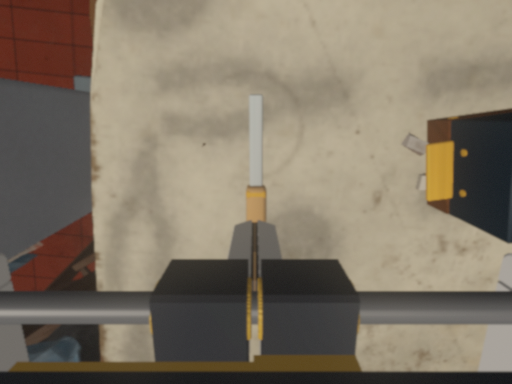

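View pics/d_t.png

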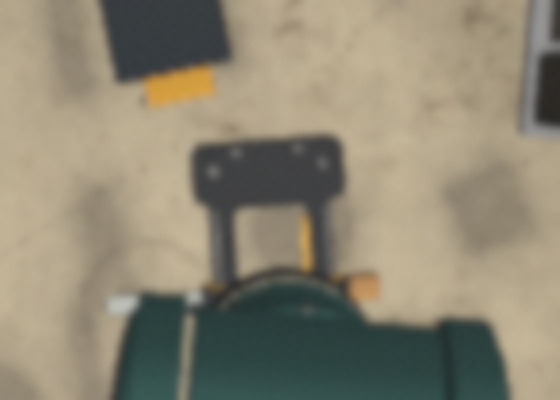

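```bash
python3 - <<'E'
from h import *
s=robot.snapshot("scene");w=robot.snapshot("wrist");o=robot.get_obs();p=o["tool_pos"];print(p,o["width"])
for dz in (0,.01,.019): print(dz,[(proj(c,p+[0,0,dz])) for c in (s,w)], (proj(s,p+[0,0,dz])-[220,180])*4)
for z in (0,.014,.02,.03): print(z,ray(s,298,246,z))
crop(w,"e_w.png",190,150,320,240,6)
crop(s,"e_s.png",265,205,335,275,8)
E
```

```text
[0.4306 0.0322 0.0046] 0.000735884488318766
0 [array([295.7383, 252.5262]), array([253.0463, 218.1779])] [302.953  290.1048]
0.01 [array([296.1615, 249.807 ]), array([252.9775, 222.8442])] [304.6461 279.228 ]
0.019 [array([296.5483, 247.3226]), array([252.9099, 227.4308])] [306.193  269.2906]
0 [0.4432 0.0124 0.    ]
0.014 [0.4361 0.0211 0.014 ]
0.02 [0.4331 0.0248 0.02  ]
0.03 [0.428  0.0311 0.03  ]
```

View pics/e_w.png

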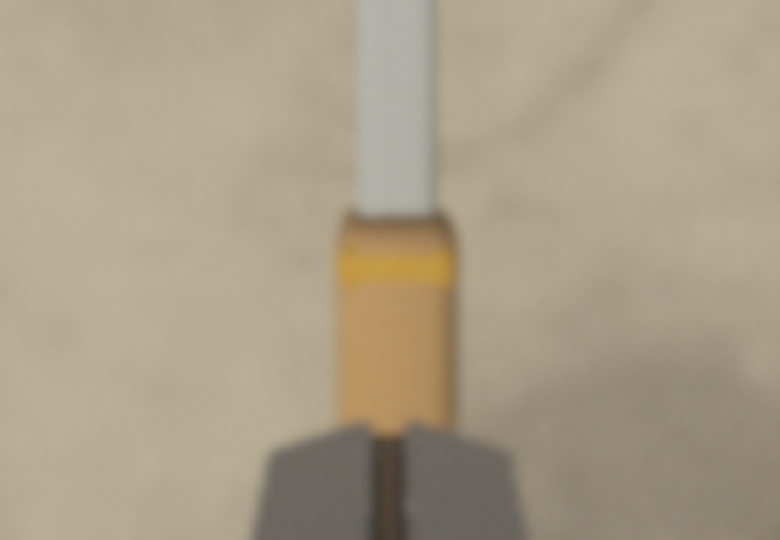

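View pics/e_s.png

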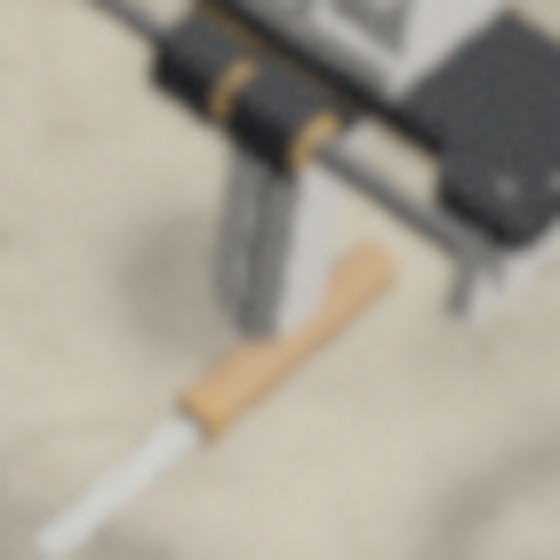

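```bash
python3 - <<'E'
from h import *
w=robot.snapshot("wrist")
print(w["world_from_camera"][:3,3])
print(ray(w,255.5,95.5,.0085),ray(w,190+395/6,150+215/6,.014), "w", ray(w,190+340/6,150+300/6,.014)-ray(w,190+458/6,150+300/6,.014))
# lip corners
for p in [(427,142),(426,201)]: print(ray(w,*p,.029))
# tip front edge candidates
for z in (.005,.015,.02,.025): print(z,ray(w,253.5,221.5,z))
E
```

```text
[0.4246 0.1022 0.212 ]
[0.4239 0.116  0.0085] [0.4299 0.0583 0.014 ] w [-0.0133 -0.0013  0.    ]
[0.5285 0.0985 0.029 ]
[0.5366 0.0626 0.029 ]
0.005 [0.4311 0.0299 0.005 ]
0.015 [0.4308 0.0334 0.015 ]
0.02 [0.4307 0.0351 0.02  ]
0.025 [0.4305 0.0369 0.025 ]
```

The fingertips closed above the handle: both views put them about 20 mm up, while the reported TCP is at 5 mm. I'll open the gripper and look at the tips.

>>> {"api": "servo_tool", "payload": {
  "rows": [
    [[0,0,0],0],
    [[0,0,0],0],
    [[0,0,0],0],
    [[0,0,0],0],
    [[0,0,0],0],
    [[0,0,0],0]
  ],
  "grip": -0.2
}}

```text
time: 6.1
tool_pos: [0.4306, 0.0322, 0.0047]
ee_rot: [3.142, 0.0, 1.671]
wrist_force: [-0.2, 0.9, -0.2]
width: 0.037
```

```bash
python3 - <<'E'
from h import *
s=robot.snapshot("scene");o=robot.get_obs();print(o["tool_pos"],o["width"])
crop(s,"f_s.png",255,195,345,275,8)
w=robot.snapshot("wrist");cv2.imwrite("pics/f_w.png",w["pixels"][:,:,::-1])
E
```

```text
[0.4306 0.0322 0.0047] 0.04101111121168638
```

View pics/f_s.png

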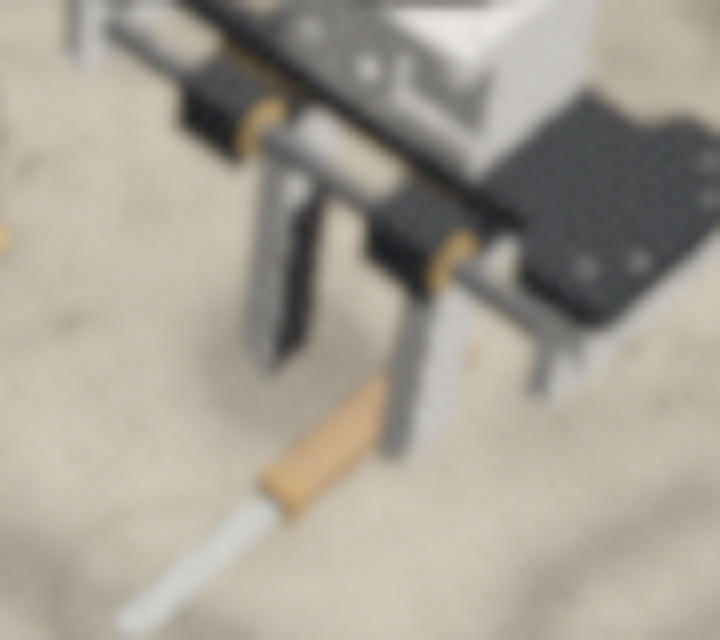

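View pics/f_w.png

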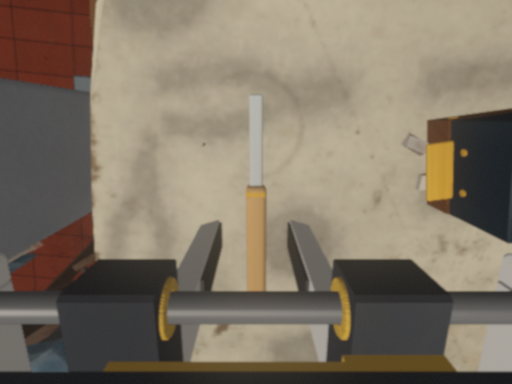

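```bash
python3 - <<'E'
from h import *
s=robot.snapshot("scene");w=robot.snapshot("wrist");p=robot.get_obs()["tool_pos"]
for z in (0,.005,.01,.015,.02,.025):
  print(z,*[((proj(s,[x,y,z])-[255,195])*8).round() for x in(p[0]-.0205,p[0]+.0205) for y in (p[1],p[1]+.008)], *[proj(w,[x,y,z]).round(1) for x in(p[0]-.0205,p[0]+.0205) for y in (p[1]+.008,)])
E
```

```text
0 [375. 517.] [354. 531.] [275. 425.] [254. 439.] [226.2 203.1] [282.1 208.5]
0.005 [377. 506.] [356. 521.] [276. 414.] [256. 428.] [225.5 205. ] [282.7 210.5]
0.01 [379. 495.] [358. 510.] [278. 403.] [257. 417.] [224.9 207. ] [283.3 212.6]
0.015 [381. 484.] [360. 499.] [279. 392.] [259. 406.] [224.2 209.1] [284.  214.8]
0.02 [383. 473.] [362. 488.] [281. 381.] [260. 395.] [223.4 211.3] [284.7 217.2]
0.025 [385. 462.] [364. 477.] [282. 370.] [261. 384.] [222.7 213.6] [285.5 219.6]
```

>>> {"api": "servo_tool", "payload": {
  "rows": [
    [[0,0,0.03],0],
    [[0,0,0.06],0],
    [[0,0,0.06],0]
  ]
}}

```text
time: 6.55
tool_pos: [0.43, 0.0322, -0.0009]
ee_rot: [-3.14, -0.0, 1.671]
wrist_force: [0.7, -0.3, -0.6]
width: 0.0561
```

>>> {"api": "servo_tool", "payload": {
  "rows": [
    [[0,0,0.03],0],
    [[0,0,0.06],0],
    [[0,0,0.06],0]
  ]
}}

```text
time: 6.8
tool_pos: [0.4301, 0.0323, -0.0056]
ee_rot: [-3.14, -0.0, 1.671]
wrist_force: [0.2, 0.9, -0.4]
width: 0.0562
```

>>> {"api": "servo_tool", "payload": {
  "rows": [
    [[0,0,0.04],0],
    [[0,0,0.07],0],
    [[0,0,0.07],0]
  ]
}}

```text
time: 7.05
tool_pos: [0.43, 0.0322, -0.0112]
ee_rot: [-3.14, -0.0, 1.671]
wrist_force: [-0.5, -0.5, 0.4]
width: 0.0562
```

```bash
python3 - <<'E'
from h import *
s=robot.snapshot("scene");o=robot.get_obs();print(o["tool_pos"],o["width"],o["wrist_force"])
crop(s,"g_s.png",255,195,345,275,8)
w=robot.snapshot("wrist");cv2.imwrite("pics/g_w.png",w["pixels"][:,:,::-1])
E
```

```text
[ 0.4302  0.0323 -0.011 ] 0.05654527444105885 [ 0.0127  0.3529 -0.4812]
```

View pics/g_s.png

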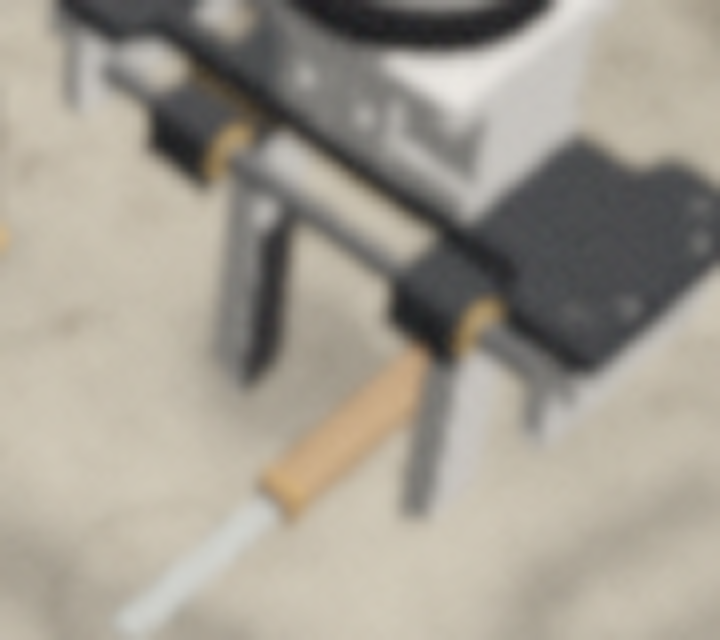

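View pics/g_w.png

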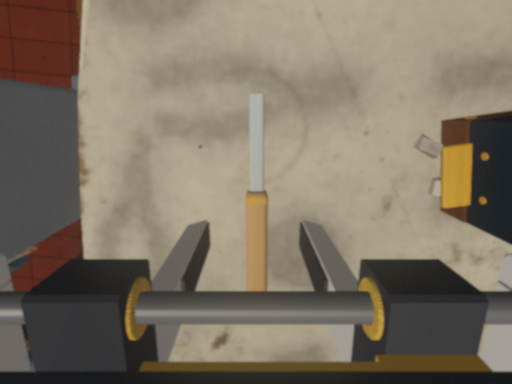

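>>> {"api": "servo_tool", "payload": {
  "rows": [
    [[0,0,0.03],0],
    [[0,0,0.06],0],
    [[0,0,0.06],0]
  ]
}}

```text
time: 7.4
tool_pos: [0.4302, 0.0322, -0.0159]
ee_rot: [-3.141, -0.0, 1.671]
wrist_force: [0.9, 0.8, 0.6]
width: 0.0567
```

```bash
python3 - <<'E'
from h import *
s=robot.snapshot("scene");o=robot.get_obs();p=o["tool_pos"];print(p,o["width"],o["wrist_force"])
crop(s,"i_s.png",255,195,345,275,8)
for z in (0,.005,.01,.015): print(z,*[((proj(s,[x,y,z])-[255,195])*8).round() for x in(p[0]-.028,p[0]+.028) for y in (p[1],p[1]+.008)])
E
```

```text
[ 0.4302  0.0322 -0.0157] 0.056411603612803035 [-0.6711 -0.0637 -0.2951]
0 [395. 535.] [374. 550.] [258. 409.] [238. 423.]
0.005 [397. 524.] [376. 539.] [259. 398.] [239. 412.]
0.01 [399. 513.] [378. 528.] [261. 388.] [240. 401.]
0.015 [401. 503.] [380. 517.] [262. 377.] [242. 390.]
```

View pics/i_s.png

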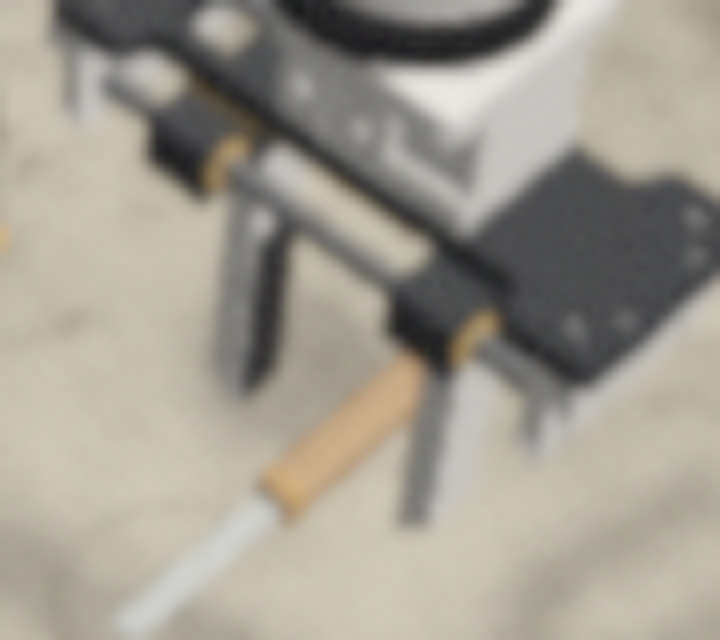

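>>> {"api": "servo_tool", "payload": {
  "rows": [
    [[0,0,0.02],0],
    [[0,0,0.04],0],
    [[0,0,0.04],0]
  ]
}}

```text
time: 7.7
tool_pos: [0.4303, 0.0322, -0.0189]
ee_rot: [-3.141, 0.0, 1.671]
wrist_force: [0.1, -0.7, 0.2]
width: 0.0566
```

>>> {"api": "servo_tool", "payload": {
  "rows": [
    [[0,0,0],0],
    [[0,0,0],0],
    [[0,0,0],0],
    [[0,0,0],0],
    [[0,0,0],0],
    [[0,0,0],0],
    [[0,0,0],0],
    [[0,0,0],0],
    [[0,0,0],0],
    [[0,0,0],0]
  ],
  "grip": 1
}}

```text
time: 8.53
tool_pos: [0.4307, 0.0322, -0.0185]
ee_rot: [3.141, 0.0, 1.671]
wrist_force: [0.1, -0.5, 0.7]
width: 0.0134
```

>>> {"api": "servo_tool", "payload": {
  "rows": [
    [[0,0,-0.25],0],
    [[0,0,-0.5],0],
    [[0.1,0,-0.5],0.08],
    [[0.2,-0.05,-0.5],0.16],
    [[0.3,-0.09,-0.5],0.24],
    [[0.3,-0.09,-0.5],0.32],
    [[0.3,-0.09,-0.5],0.4],
    [[0.3,-0.09,-0.5],0.48],
    [[0.3,-0.09,-0.5],0.56],
    [[0.3,-0.09,-0.5],0.64],
    [[0.3,-0.09,-0.5],0.72],
    [[0.3,-0.09,-0.5],0.8]
  ]
}}

```text
time: 9.53
tool_pos: [0.4208, 0.0554, 0.0213]
ee_rot: [-3.141, 0.001, 0.415]
wrist_force: [-0.7, 0.5, 0.2]
width: 0.0136
```

>>> {"api": "servo_tool", "payload": {
  "rows": [
    [[0,0,0],0.08],
    [[0,0,0],0.117],
    [[0,0,0],0.117],
    [[0,0,0],0.117]
  ]
}}

```text
time: 9.87
tool_pos: [0.4209, 0.0554, 0.0213]
ee_rot: [-3.142, 0.0, 0.239]
wrist_force: [1.0, 0.0, -0.8]
width: 0.0132
```

```bash
python3 - <<'E'
from h import *
o=robot.get_obs();print(o["tool_pos"],o["ee_rot"],o["width"],o["joint_positions"])
w=robot.snapshot("wrist");cv2.imwrite("pics/j_w.png",w["pixels"][:,:,::-1])
s=robot.snapshot("scene");crop(s,"j_s.png",200,170,330,270,6)
E
```

```text
[0.4209 0.0554 0.0213] [-3.1416  0.0003  0.2387] 0.013164126056327267 [-0.0028 -0.1084  1.8813 -0.0001  1.369   1.3293]
```

View pics/j_w.png

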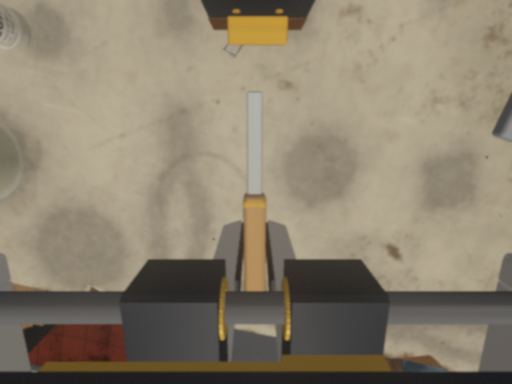

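View pics/j_s.png

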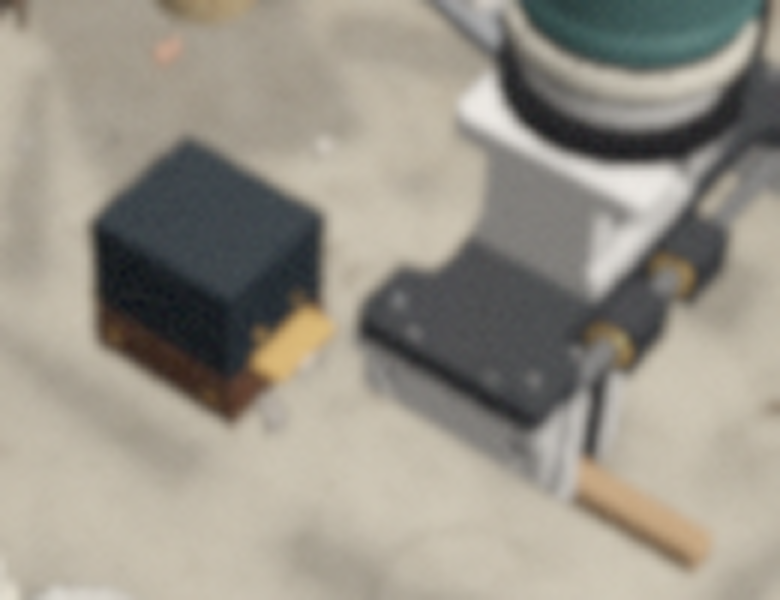

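```bash
python3 - <<'E'
from h import *
w=robot.snapshot("wrist")
tip=ray(w,254.5,92.5,.0483);print("tip",tip)
L=[ray(w,228.5,45,.029),ray(w,287.5,44.5,.029)];print(L,np.mean(L,0), np.linalg.norm(L[0]-L[1]))
d=L[0]-L[1];print("case yaw",np.arctan2(-d[0],d[1]))
for z in(.04,.0483,.055): 
  a=ray(w,248,130,z)-ray(w,261.5,130,z);print(z,np.linalg.norm(a))
E
```

```text
tip [0.5045 0.0745 0.0483]
[array([0.5287, 0.0965, 0.029 ]), array([0.5374, 0.0619, 0.029 ])] [0.5331 0.0792 0.029 ] 0.03567352520188641
case yaw 0.24576282017555381
0.04 0.008238754577176792
0.0483 0.007876403931459094
0.055 0.007583904012626745
```

>>> {"api": "servo_tool", "payload": {
  "rows": [
    [[0,0,0.2],0],
    [[0,0,0.4],0],
    [[0,0,0.4],0],
    [[0.15,0,0.4],0],
    [[0.3,0,0.4],0],
    [[0.47,0,0.4],0],
    [[0.47,0,0.4],0],
    [[0.47,0,0.4],0]
  ]
}}

```text
time: 10.68
tool_pos: [0.4578, 0.0642, -0.0101]
ee_rot: [3.141, 0.0, 0.238]
wrist_force: [0.2, 0.1, -0.8]
width: 0.0133
```

```bash
python3 - <<'E'
from h import *
o=robot.get_obs();print(o["tool_pos"],o["ee_rot"],o["width"],o["wrist_force"])
w=robot.snapshot("wrist");cv2.imwrite("pics/k_w.png",w["pixels"][:,:,::-1])
s=robot.snapshot("scene");crop(s,"k_s.png",200,170,330,270,6)
E
```

```text
[ 0.4578  0.0642 -0.0101] [3.1414 0.0001 0.2376] 0.01325563305126248 [ 0.2262  0.1406 -0.8358]
```

View pics/k_w.png

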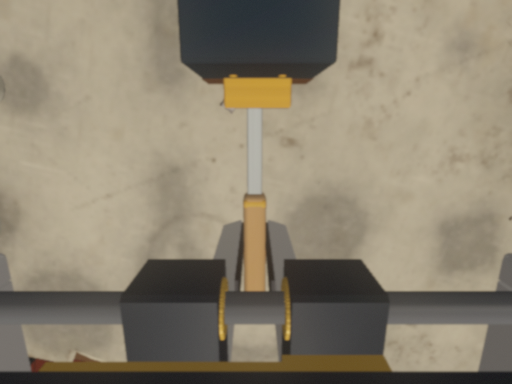

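View pics/k_s.png

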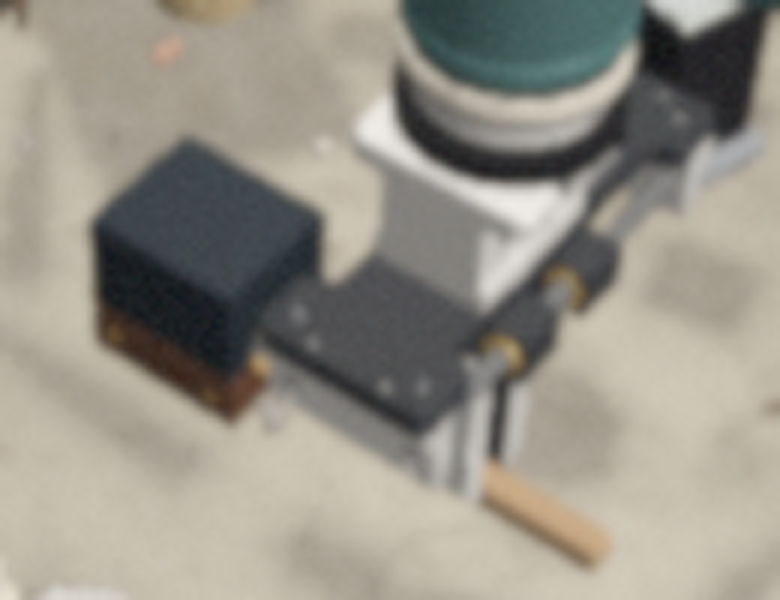

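>>> {"api": "servo_tool", "payload": {
  "rows": [
    [[0,0,-0.1],0],
    [[0,0,-0.1],0],
    [[0.005,0,-0.2],0],
    [[0.02,0,-0.29],0],
    [[0.045,0,-0.385],0],
    [[0.075,0,-0.475],0],
    [[0.12,0,-0.56],0],
    [[0.12,0,-0.56],0]
  ]
}}

```text
time: 11.45
tool_pos: [0.4693, 0.0667, 0.0366]
ee_rot: [3.141, -0.005, 0.237]
wrist_force: [-0.1, -0.3, 0.5]
width: 0.0134
```

```bash
python3 - <<'E'
from h import *
o=robot.get_obs();print(o["tool_pos"],o["ee_rot"],o["width"],o["wrist_force"])
w=robot.snapshot("wrist");cv2.imwrite("pics/l_w.png",w["pixels"][:,:,::-1])
s=robot.snapshot("scene");crop(s,"l_s.png",200,170,330,270,6)
E
```

```text
[0.4693 0.0667 0.0366] [ 3.1406 -0.0046  0.2371] 0.013376212518235646 [-0.1311 -0.3128  0.454 ]
```

View pics/l_w.png

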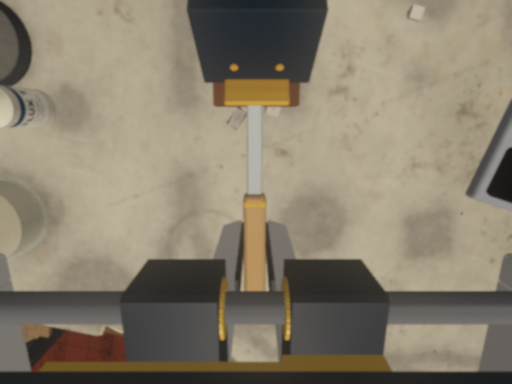

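View pics/l_s.png

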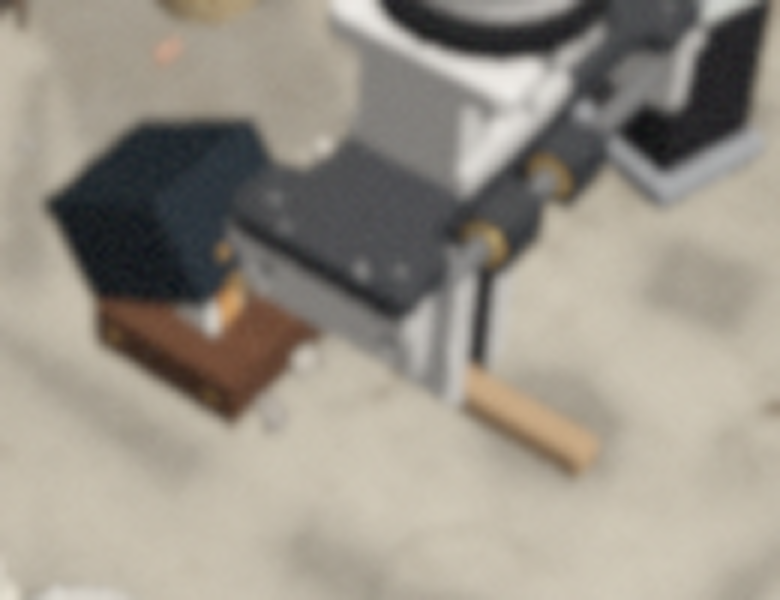

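>>> {"api": "servo_tool", "payload": {
  "rows": [
    [[0.05,0,-0.083],0],
    [[0.11,0,-0.16],0],
    [[0.175,0,-0.23],0],
    [[0.245,0,-0.295],0],
    [[0.325,0,-0.35],0],
    [[0.41,0,-0.4],0],
    [[0.495,0,-0.435],0],
    [[0.495,0,-0.435],0]
  ]
}}

```text
time: 12.22
tool_pos: [0.5075, 0.076, 0.07]
ee_rot: [3.141, -0.003, 0.237]
wrist_force: [-0.3, -0.7, -0.0]
width: 0.0133
```

```bash
python3 - <<'E'
from h import *
o=robot.get_obs();print(o["tool_pos"],o["ee_rot"],o["width"],o["wrist_force"])
w=robot.snapshot("wrist");cv2.imwrite("pics/m_w.png",w["pixels"][:,:,::-1])
s=robot.snapshot("scene");crop(s,"m_s.png",200,150,330,250,6)
E
```

```text
[0.5075 0.076  0.07  ] [ 3.141  -0.0025  0.2372] 0.01325500490661229 [-0.3211 -0.6621 -0.049 ]
```

View pics/m_w.png

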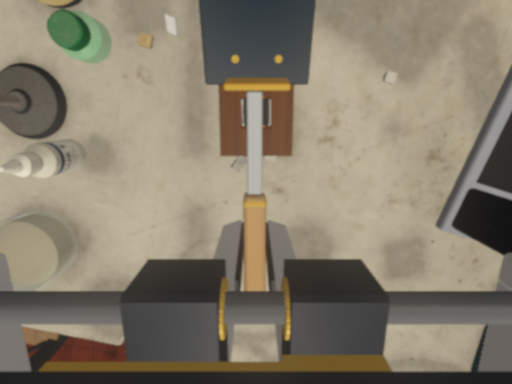

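View pics/m_s.png

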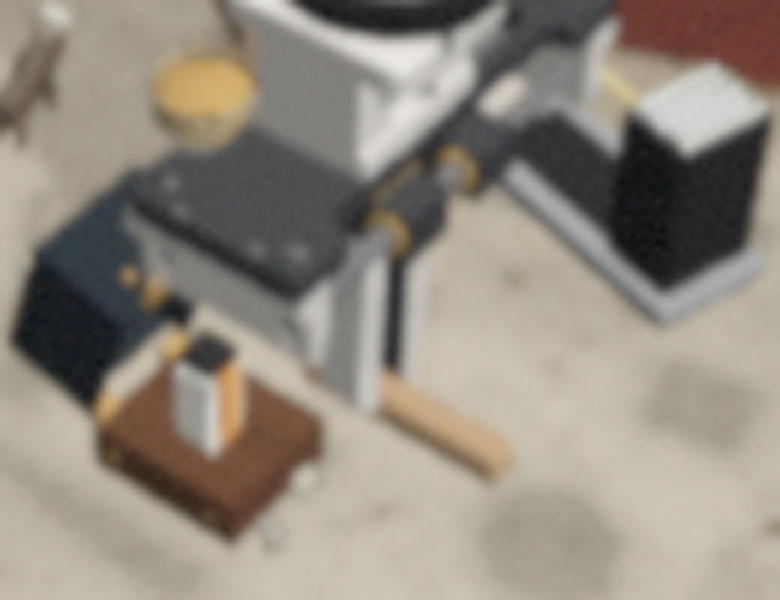

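>>> {"api": "servo_tool", "payload": {
  "rows": [
    [[0.09,0,-0.03],0],
    [[0.185,0,-0.053],0],
    [[0.28,0,-0.064],0],
    [[0.375,0,-0.065],0],
    [[0.47,0,-0.058],0],
    [[0.47,0,-0.058],0],
    [[0.47,0,-0.058],0]
  ]
}}

```text
time: 12.9
tool_pos: [0.5422, 0.0847, 0.0733]
ee_rot: [-3.142, 0.001, 0.237]
wrist_force: [0.4, -0.3, -0.7]
width: 0.0135
```

```bash
python3 - <<'E'
from h import *
o=robot.get_obs();print(o["tool_pos"],o["ee_rot"],o["width"],o["wrist_force"])
w=robot.snapshot("wrist");cv2.imwrite("pics/n_w.png",w["pixels"][:,:,::-1])
s=robot.snapshot("scene");crop(s,"n_s.png",200,150,330,250,6)
E
```

```text
[0.5422 0.0847 0.0733] [-3.1416  0.0008  0.2372] 0.013487060254341555 [ 0.4361 -0.2864 -0.698 ]
```

View pics/n_w.png

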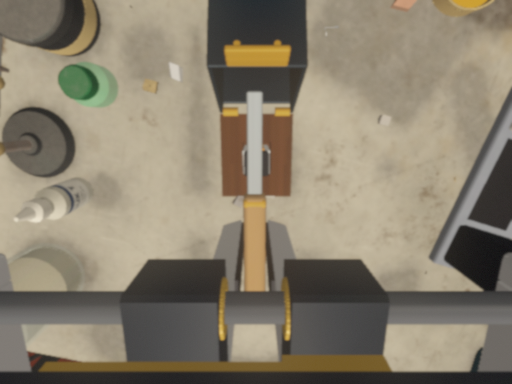

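View pics/n_s.png

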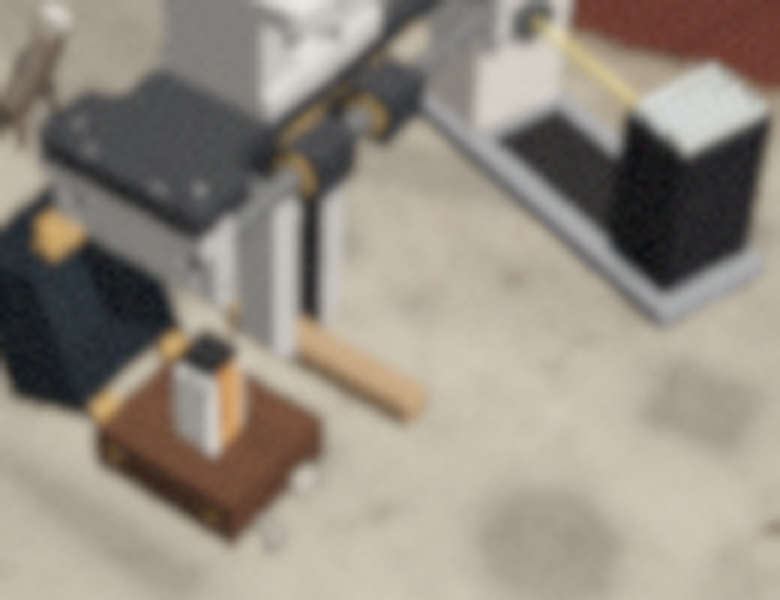

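>>> {"api": "servo_tool", "payload": {
  "rows": [
    [[-0.3,0,0],0],
    [[-0.6,0,0],0],
    [[-1,0,0],0],
    [[-1,0,0],0]
  ]
}}

```text
time: 13.33
tool_pos: [0.4581, 0.0651, 0.072]
ee_rot: [-3.141, 0.007, 0.237]
wrist_force: [-0.0, -0.1, -0.6]
width: 0.0134
```

>>> {"api": "servo_tool", "payload": {
  "rows": [
    [[-0.3,0,0],0],
    [[-0.55,0,0.2],0],
    [[-0.55,0,0.6],0],
    [[-0.55,0,0.8],0],
    [[-0.55,0,0.8],0]
  ]
}}

```text
time: 13.75
tool_pos: [0.4177, 0.0554, 0.0061]
ee_rot: [-3.14, 0.007, 0.237]
wrist_force: [-1.0, 0.0, -1.0]
width: 0.0133
```

>>> {"api": "servo_tool", "payload": {
  "rows": [
    [[0,0,0.15],0],
    [[0,0,0.27],0],
    [[0,0,0.31],0],
    [[0,0,0.34],0],
    [[0,0,0.34],0],
    [[0,0,0.34],0]
  ]
}}

```text
time: 14.25
tool_pos: [0.422, 0.0555, -0.0169]
ee_rot: [3.141, -0.001, 0.237]
wrist_force: [-0.5, -0.3, -1.5]
width: 0.0135
```

>>> {"api": "servo_tool", "payload": {
  "rows": [
    [[0,0,0.015],0],
    [[0,0,0.015],0],
    [[0,0,0.015],0]
  ]
}}

```text
time: 14.5
tool_pos: [0.4216, 0.0555, -0.0184]
ee_rot: [3.141, -0.001, 0.237]
wrist_force: [-0.3, -0.1, -0.4]
width: 0.0132
```

>>> {"api": "servo_tool", "payload": {
  "rows": [
    [[0,0,0],0],
    [[0,0,0],0],
    [[0,0,0],0],
    [[0,0,0],0],
    [[0,0,0],0]
  ],
  "grip": -0.2
}}

```text
time: 14.92
tool_pos: [0.4215, 0.0555, -0.0186]
ee_rot: [3.141, -0.0, 0.237]
wrist_force: [0.0, -0.1, 0.4]
width: 0.0435
```

>>> {"api": "servo_tool", "payload": {
  "rows": [
    [[0,0,-0.4],0],
    [[0,0,-0.8],0],
    [[0,0,-1],0],
    [[0,0,-1],0]
  ]
}}

```text
time: 15.25
tool_pos: [0.425, 0.0555, 0.0659]
ee_rot: [3.139, -0.009, 0.237]
wrist_force: [0.3, -0.0, -0.8]
width: 0.0561
```

>>> {"api": "servo_tool", "payload": {
  "rows": [
    [[0,0,-0.4],0],
    [[0.4,0,-1],0],
    [[0.8,0,-1],0],
    [[0.8,0,-1],0],
    [[0.8,0,-1],0]
  ]
}}

```text
time: 15.67
tool_pos: [0.4845, 0.0707, 0.14]
ee_rot: [-3.141, 0.002, 0.237]
wrist_force: [-0.9, -0.1, -0.7]
width: 0.0561
```

```bash
python3 - <<'E'
from h import *
import pickle
o=robot.get_obs();print(o["tool_pos"],o["ee_rot"],o["width"],o["wrist_force"])
w=robot.snapshot("wrist");cv2.imwrite("pics/o_w.png",w["pixels"][:,:,::-1])
s=robot.snapshot("scene");crop(s,"o_s.png",190,120,330,280,3.75 and 4)
pickle.dump((w,s),open("o.pkl","wb"))
E
```

```text
[0.4845 0.0707 0.14  ] [-3.1413  0.002   0.2375] 0.05614294675012879 [-0.8862 -0.118  -0.6901]
```

View pics/o_w.png

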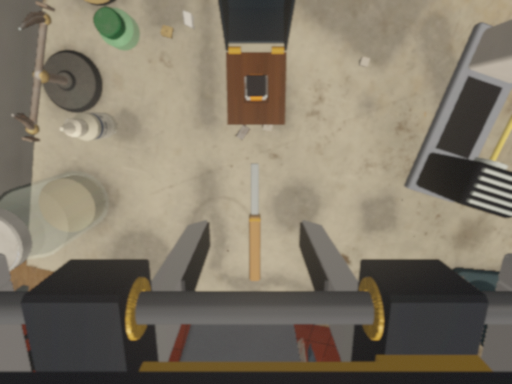

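View pics/o_s.png

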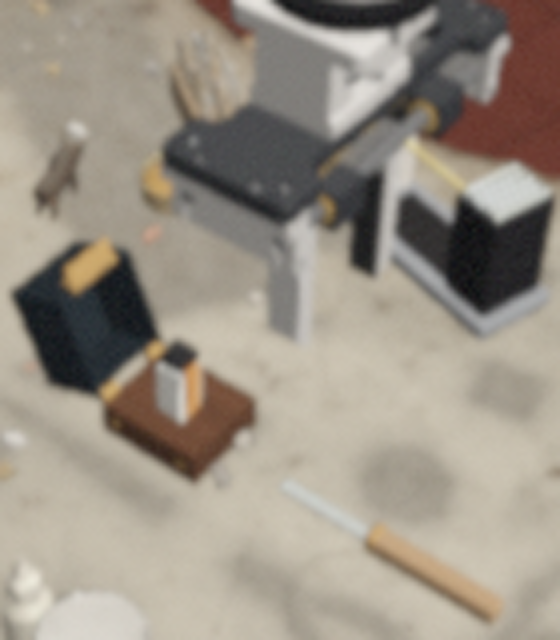

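The tool is on the bench and the hood is open on its stop. The cell's stopper shows at about (256,85) in the wrist view. I'll measure it.

```bash
python3 - <<'E'
from h import *
import pickle
w,s=pickle.load(open("o.pkl","rb"))
crop(w,"p_w.png",215,40,300,130,6.5 and 6)
crop(w,"p_w2.png",400,10,512,225,3)
E
```

```text
(no output)
```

View pics/p_w.png

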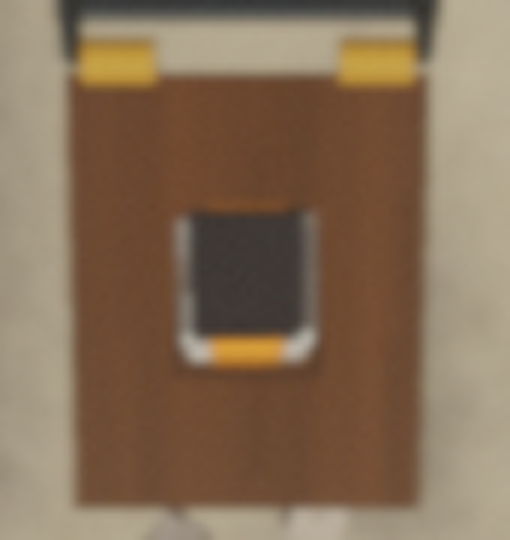

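```bash
python3 - <<'E'
from h import *
import pickle
w,s=pickle.load(open("o.pkl","rb"))
W=lambda x,y,z: ray(w,215+(x+.5)/6-.5,40+(y+.5)/6-.5,z)
c=[W(*p,.066) for p in [(193,212),(301,212),(303,335),(190,335)]]
print(np.array(c),"cell",np.mean(c,0)); d=c[0]-c[3]+c[1]-c[2];print("yaw",np.arctan2(d[1],d[0]))
b=[W(*p,.024) for p in [(68,75),(426,75),(418,507),(77,507)]]
print(np.array(b),"block",np.mean(b,0)); d=b[0]-b[3]+b[1]-b[2];print("yaw",np.arctan2(d[1],d[0]),[np.linalg.norm(b[i]-b[i-1]) for i in range(4)])
E
```

```text
[[0.5879 0.1015 0.066 ]
 [0.5916 0.0862 0.066 ]
 [0.5752 0.0818 0.066 ]
 [0.5713 0.098  0.066 ]] cell [0.5815 0.0919 0.066 ]
yaw 0.2342295070061127
[[0.6085 0.1284 0.024 ]
 [0.6223 0.0714 0.024 ]
 [0.5553 0.0548 0.024 ]
 [0.5414 0.1123 0.024 ]] block [0.5819 0.0917 0.024 ]
yaw 0.23982395703890094 [np.float64(0.06899295028303093), np.float64(0.05867857574182694), np.float64(0.06898036124125041), np.float64(0.059116806936034376)]
```

View pics/p_w2.png

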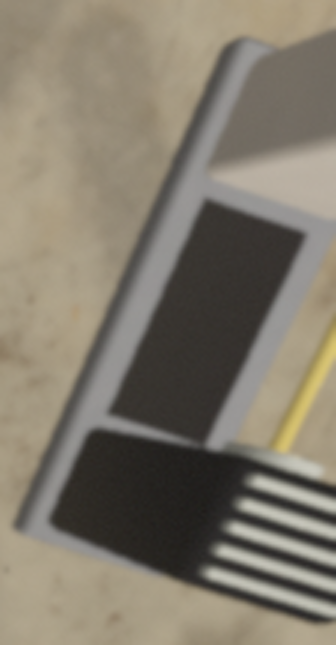

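>>> {"api": "servo_tool", "payload": {
  "rows": [
    [[0.4,0,0],0],
    [[0.8,0.02,0],0],
    [[1,0.028,0],0],
    [[1,0.028,0],0]
  ]
}}

```text
time: 16.1
tool_pos: [0.5621, 0.0872, 0.1391]
ee_rot: [-3.141, 0.003, 0.237]
wrist_force: [-0.4, -0.2, -0.4]
width: 0.0562
```

>>> {"api": "servo_tool", "payload": {
  "rows": [
    [[0.24,0,0],0],
    [[0.24,0,0.2],0],
    [[0.24,0,0.5],0],
    [[0.24,0,0.6],0],
    [[0.24,0,0.6],0],
    [[0.24,0,0.6],0]
  ]
}}

```text
time: 16.6
tool_pos: [0.579, 0.0914, 0.0929]
ee_rot: [-3.141, 0.002, 0.237]
wrist_force: [0.3, -0.3, 0.5]
width: 0.0563
```

```bash
python3 - <<'E'
from h import *
o=robot.get_obs();print(o["tool_pos"],o["ee_rot"],o["width"],o["wrist_force"])
w=robot.snapshot("wrist");cv2.imwrite("pics/q_w.png",w["pixels"][:,:,::-1])
s=robot.snapshot("scene");crop(s,"q_s.png",190,150,310,250,6)
E
```

```text
[0.579  0.0914 0.0929] [-3.1414  0.002   0.2369] 0.056310581918038984 [ 0.2696 -0.2811  0.5015]
```

View pics/q_w.png

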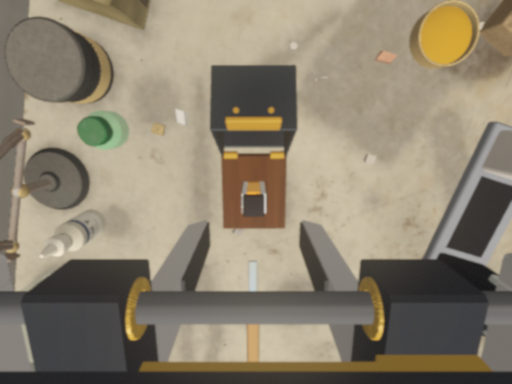

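View pics/q_s.png

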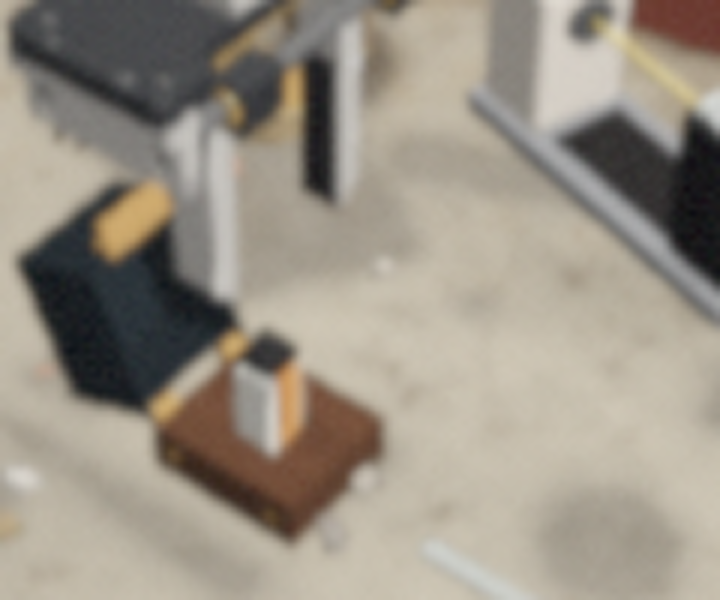

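>>> {"api": "servo_tool", "payload": {
  "rows": [
    [[0.01,0,0.2],0],
    [[0.01,0,0.45],0],
    [[0.01,0,0.7],0],
    [[0.01,0,0.85],0],
    [[0.01,0,0.85],0],
    [[0.01,0,0.85],0]
  ]
}}

```text
time: 17.2
tool_pos: [0.5814, 0.0918, 0.0257]
ee_rot: [3.141, 0.0, 0.237]
wrist_force: [0.4, -0.9, 1.1]
width: 0.0565
```

```bash
python3 - <<'E'
from h import *
o=robot.get_obs();print(o["tool_pos"],o["ee_rot"],o["width"],o["wrist_force"])
w=robot.snapshot("wrist");cv2.imwrite("pics/r_w.png",w["pixels"][:,:,::-1])
s=robot.snapshot("scene");crop(s,"r_s.png",190,150,310,250,6)
E
```

```text
[0.5814 0.0918 0.0257] [3.1415 0.     0.237 ] 0.056459818431267565 [ 0.4448 -0.9472  1.1358]
```

View pics/r_w.png

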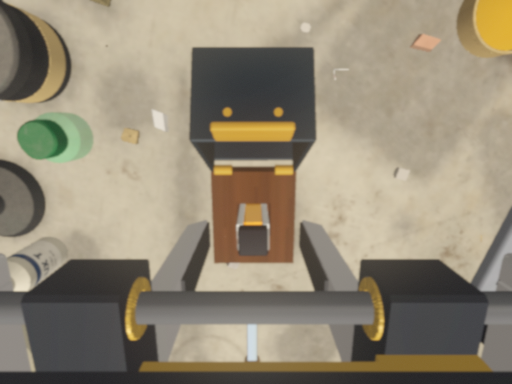

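View pics/r_s.png

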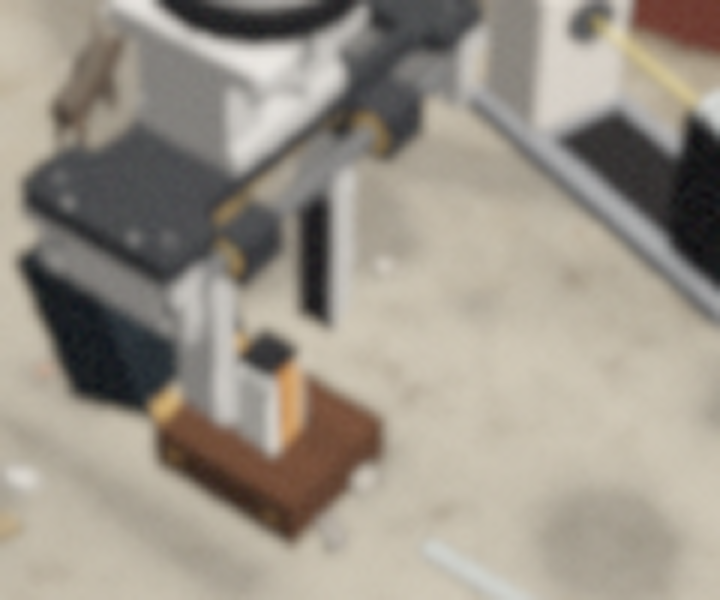

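```bash
python3 - <<'E'
from h import *
w=robot.snapshot("wrist");o=robot.get_obs();p=o["tool_pos"]
print(proj(w,[p[0],p[1],.066]))
c=[ray(w,*q,.066) for q in [(241,228),(268,228),(269,251.5),(240,251.5)]]
print(np.array(c),np.mean(c,0))
crop(w,"s_w.png",200,190,310,270,7)
E
```

```text
[252.5542 241.3124]
[[0.5894 0.1005 0.066 ]
 [0.5931 0.085  0.066 ]
 [0.5787 0.0807 0.066 ]
 [0.5746 0.0977 0.066 ]] [0.584 0.091 0.066]
```

View pics/s_w.png

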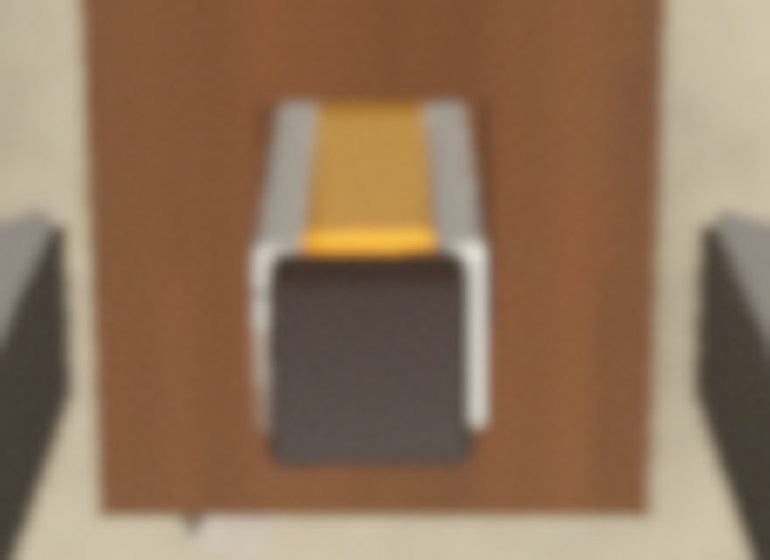

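>>> {"api": "servo_tool", "payload": {
  "rows": [
    [[-0.01,0,0.08],0],
    [[-0.01,0,0.16],0],
    [[-0.01,0,0.19],0],
    [[-0.01,0,0.19],0],
    [[-0.01,0,0.19],0]
  ]
}}

```text
time: 17.77
tool_pos: [0.5802, 0.0916, 0.0096]
ee_rot: [-3.141, 0.001, 0.237]
wrist_force: [1.7, 1.0, -0.0]
width: 0.0563
```

>>> {"api": "servo_tool", "payload": {
  "rows": [
    [[0,0,0],0],
    [[0,0,0],0],
    [[0,0,0],0],
    [[0,0,0],0],
    [[0,0,0],0],
    [[0,0,0],0],
    [[0,0,0],0],
    [[0,0,0],0],
    [[0,0,0],0],
    [[0,0,0],0]
  ],
  "grip": 1
}}

```text
time: 18.6
tool_pos: [0.5806, 0.0917, 0.0101]
ee_rot: [3.142, -0.0, 0.237]
wrist_force: [0.4, 0.1, 0.4]
width: 0.0196
```

```bash
python3 - <<'E'
from h import *
o=robot.get_obs();print(o["tool_pos"],o["ee_rot"],o["width"],o["wrist_force"])
w=robot.snapshot("wrist");crop(w,"t_w.png",200,130,310,270,4)
s=robot.snapshot("scene");crop(s,"t_s.png",190,150,310,250,6)
E
```

```text
[0.5806 0.0917 0.0101] [ 3.1416 -0.0001  0.237 ] 0.019570156538564833 [0.3615 0.0669 0.4012]
```

View pics/t_w.png

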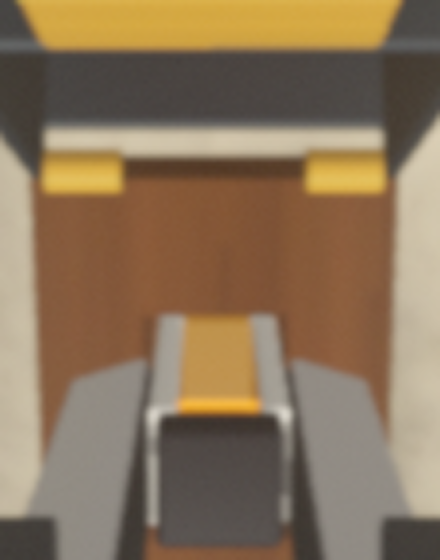

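View pics/t_s.png

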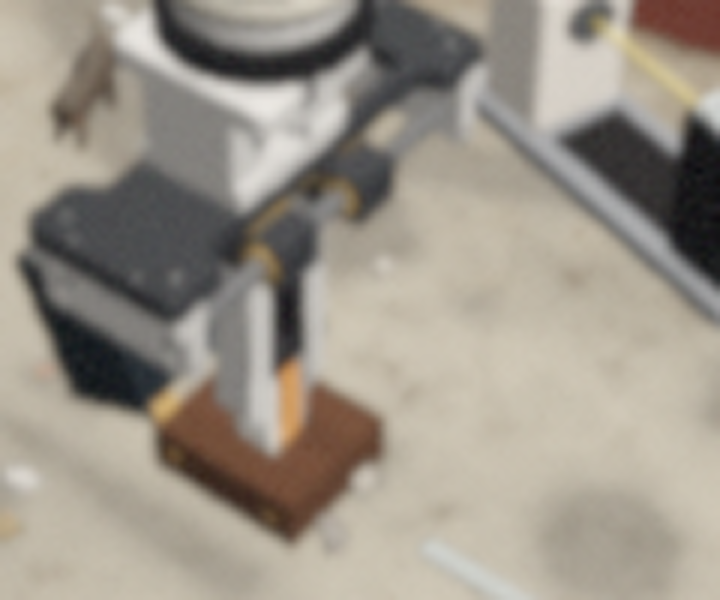

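>>> {"api": "servo_tool", "payload": {
  "rows": [
    [[0,0,-0.2],0],
    [[0,0,-0.5],0],
    [[0,0,-0.8],0],
    [[0,0,-1],0],
    [[0,0,-1],0]
  ]
}}

```text
time: 19.12
tool_pos: [0.5834, 0.0918, 0.0947]
ee_rot: [3.14, -0.008, 0.237]
wrist_force: [0.2, -1.2, -0.2]
width: 0.0197
```

>>> {"api": "servo_tool", "payload": {
  "rows": [
    [[0,0,-0.35],0],
    [[0,0.4,-0.35],0],
    [[0,0.8,-0.35],0],
    [[0,1,-0.35],0],
    [[0,1,-0.35],0]
  ]
}}

```text
time: 19.53
tool_pos: [0.5992, 0.0105, 0.1162]
ee_rot: [3.141, 0.003, 0.233]
wrist_force: [-0.2, 0.4, -0.0]
width: 0.02
```

```bash
python3 - <<'E'
from h import *
import pickle
o=robot.get_obs();print(o["tool_pos"],o["ee_rot"],o["width"],o["wrist_force"])
w=robot.snapshot("wrist");cv2.imwrite("pics/u_w.png",w["pixels"][:,:,::-1])
t=robot.snapshot("top");crop(t,"u_t.png",200,140,390,290,4)
s=robot.snapshot("scene");pickle.dump((w,t,s),open("u.pkl","wb"))
E
```

```text
[0.5992 0.0105 0.1162] [3.1406 0.0027 0.2328] 0.020048945342745872 [-0.1508  0.3716 -0.0341]
```

View pics/u_w.png

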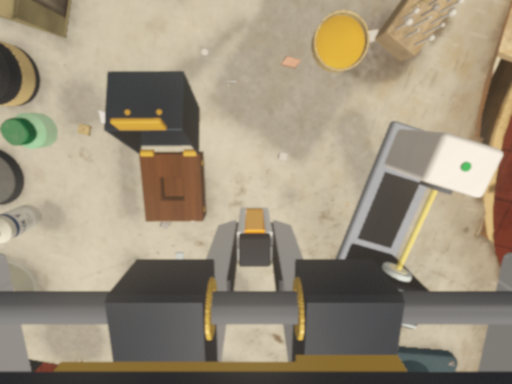

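View pics/u_t.png

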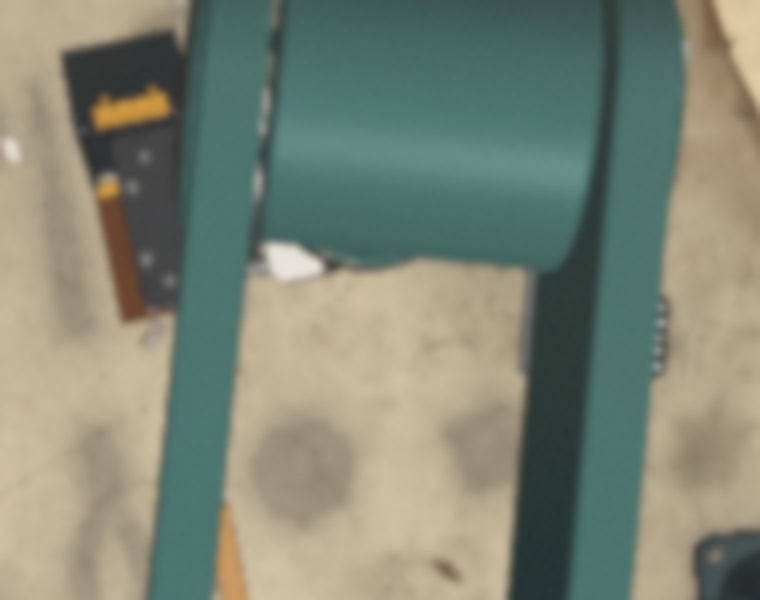

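The wrist view shows the cell held, the well empty and the whole beam, from (434,190) at the receiver to about (401,268) at the lamp. I'll measure the beam here.

```bash
python3 - <<'E'
from h import *
import pickle
w,t,s=pickle.load(open("u.pkl","rb"))
crop(w,"v_w.png",330,110,512,290,4)
crop(s,"v_s.png",265,125,340,215,6)
crop(w,"v_c.png",205,190,305,280,6)
E
```

```text
(no output)
```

View pics/v_w.png

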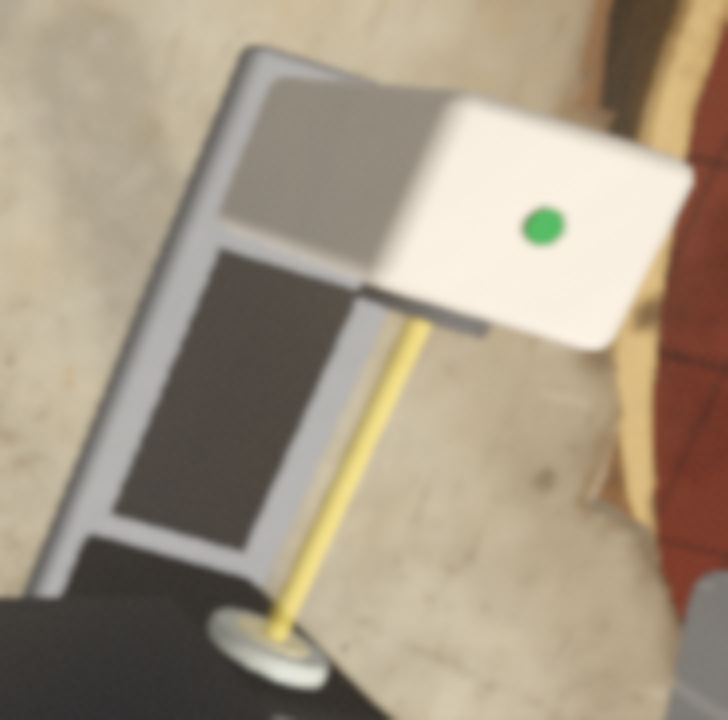

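View pics/v_c.png

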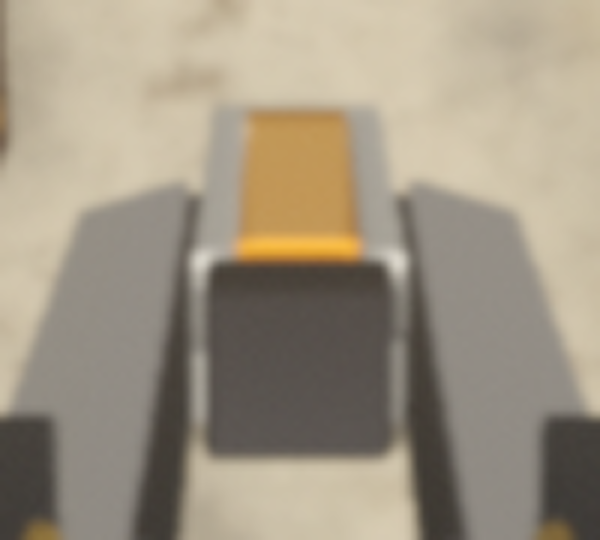

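View pics/v_s.png

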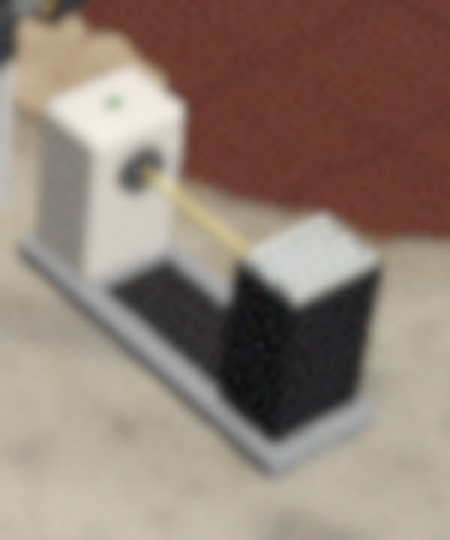

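```bash
python3 - <<'E'
from h import *
import pickle
w,t,s=pickle.load(open("u.pkl","rb"))
W=lambda x,y,z: ray(w,330+(x+.5)/4-.5,110+(y+.5)/4-.5,z)
a=W(278,637,.07);b=W(421,322,.07);d=b-a;print("beam",a,b,np.linalg.norm(d),"yaw",np.arctan2(d[1],d[0]),"mid",(a+b)/2)
D=np.array([W(*p,.012) for p in [(222,252),(357,290),(247,550),(112,515)]]);print("dark",D,D.mean(0));e=D[0]-D[3];print(np.arctan2(e[1],e[0]))
R=np.array([W(*p,.096) for p in [(462,95),(693,172),(600,350),(375,285)]]);print("recv top",R,R.mean(0)); e=R[1]-R[0];print(np.arctan2(e[0],-e[1])) ; print(W(544,226,.096))
# earlier top
s0=pickle.load(open("s0.pkl","rb"))[0]
T=lambda x,y,z: ray(s0,(x+.5)/4-.5+200,(y+.5)/4-.5+140,z)
D=np.array([T(*p,.012) for p in [(563,138),(634,141),(626,283),(552,280)]]);print("dark T",D,D.mean(0))
a=T(611.5,281,.07);b=T(622,127,.07);d=b-a;print("beam T",a,b,np.arctan2(d[1],d[0]))
R=np.array([T(*p,.096) for p in [(588,33),(688,40),(684,117),(584,110)]]);print("recv top T",R.mean(0),T(637,73,.096))
L=np.array([T(*p,.096) for p in [(572,294),(668,299),(664,374),(569,369)]]);print("lamp top T",L.mean(0),R.mean(0)/2+L.mean(0)/2)
# scene beam
S=lambda x,y,z: ray(s,265+(x+.5)/6-.5,125+(y+.5)/6-.5,z)
print("S beam pts",S(150,177,.07),S(242,250,.07))
e=R.mean(0)-L.mean(0);print("yaw heads",np.arctan2(e[1],e[0]))
C=lambda x,y,z: ray(w,205+(x+.5)/6-.5,190+(y+.5)/6-.5,z)
o=robot.get_obs()["tool_pos"];zt=o[2]-.0001+.056
c=np.array([C(*p,zt) for p in [(212,282),(388,282),(390,455),(205,455)]]);print("cell top",c,c.mean(0),o)
E
```

```text
beam [ 0.5684 -0.1353  0.07  ] [ 0.6462 -0.1393  0.07  ] 0.07790471522583435 yaw -0.051703209479477 mid [ 0.6073 -0.1373  0.07  ]
dark [[ 0.6464 -0.1197  0.012 ]
 [ 0.645  -0.1576  0.012 ]
 [ 0.5684 -0.1547  0.012 ]
 [ 0.5697 -0.1149  0.012 ]] [ 0.6074 -0.1367  0.012 ]
-0.06301541626891302
recv top [[ 0.6908 -0.1135  0.096 ]
 [ 0.6875 -0.1611  0.096 ]
 [ 0.6514 -0.1583  0.096 ]
 [ 0.6535 -0.111   0.096 ]] [ 0.6708 -0.136   0.096 ]
-0.06891923224596168
[ 0.6716 -0.138   0.096 ]
dark T [[ 0.6475 -0.119   0.012 ]
 [ 0.647  -0.1571  0.012 ]
 [ 0.5708 -0.154   0.012 ]
 [ 0.5713 -0.1145  0.012 ]] [ 0.6092 -0.1362  0.012 ]
beam T [ 0.57   -0.1332  0.07  ] [ 0.6475 -0.1372  0.07  ] -0.05192092767719372
recv top T [ 0.6702 -0.1377  0.096 ] [ 0.6711 -0.1381  0.096 ]
lamp top T [ 0.5436 -0.131   0.096 ] [ 0.6069 -0.1343  0.096 ]
S beam pts [ 0.6427 -0.1387  0.07  ] [ 0.5823 -0.1359  0.07  ]
yaw heads -0.05261385337497887
cell top [[ 0.608   0.0194  0.1726]
 [ 0.6116  0.0041  0.1726]
 [ 0.5952 -0.0001  0.1726]
 [ 0.5913  0.0163  0.1726]] [0.6015 0.0099 0.1726] [0.5986 0.0145 0.1167]
```

>>> {"api": "servo_tool", "payload": {
  "rows": [
    [[-0.1,0.4,0],0],
    [[-0.2,0.8,0],0],
    [[-0.2,1,0],0],
    [[-0.2,1,0],0]
  ]
}}

```text
time: 20.02
tool_pos: [0.6027, -0.0695, 0.1175]
ee_rot: [3.141, 0.001, 0.234]
wrist_force: [0.6, 0.9, -0.5]
width: 0.02
```

>>> {"api": "servo_tool", "payload": {
  "rows": [
    [[-0.07,0.4,0],0.06],
    [[-0.14,0.7,0],0.12],
    [[-0.144,0.85,0],0.186],
    [[-0.144,0.85,0],0.186],
    [[-0.144,0.85,0],0.186],
    [[-0.144,0.85,0],0.186],
    [[-0.144,0.85,0],0.186],
    [[-0.144,0.85,0],0.186]
  ]
}}

```text
time: 20.68
tool_pos: [0.6074, -0.1349, 0.1182]
ee_rot: [-3.141, -0.0, -0.052]
wrist_force: [-0.2, 0.1, -0.4]
width: 0.0195
```

```bash
python3 - <<'E'
from h import *
import pickle
o=robot.get_obs();print(o["tool_pos"],o["ee_rot"],o["width"],o["wrist_force"])
w=robot.snapshot("wrist");cv2.imwrite("pics/x_w.png",w["pixels"][:,:,::-1])
s=robot.snapshot("scene");crop(s,"x_s.png",230,90,350,220,4)
E
```

```text
[ 0.6074 -0.1349  0.1182] [-3.1412 -0.0001 -0.0523] 0.019534646724302038 [-0.1581  0.1234 -0.4052]
```

View pics/x_w.png

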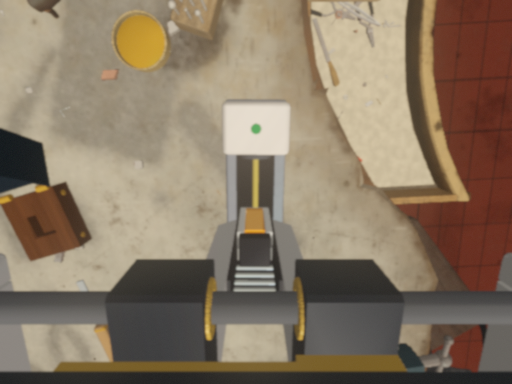

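View pics/x_s.png

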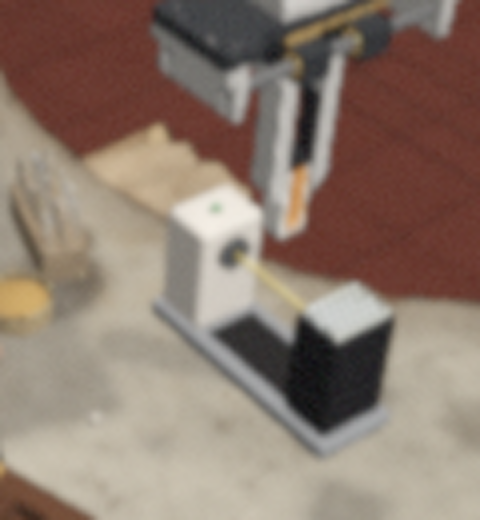

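```bash
python3 - <<'E'
from h import *
w=robot.snapshot("wrist");im=w["pixels"].astype(int)
crop(w,"y_w.png",210,90,305,290,3.8 and 4)
pts=[]
for v in range(162,203,4):
    r=im[v]; yel=(r[:,0]-r[:,2]); u=np.arange(240,272); m=np.clip(yel[240:272]-60,0,None); 
    if m.sum()>0: uc=(m*u).sum()/m.sum(); pts.append(ray(w,uc,v,.07)); print(v,round(uc,2),pts[-1])
pts=np.array(pts);p=np.polyfit(pts[:,0],pts[:,1],1);print("yaw",np.arctan(p[0]),"y at .6075",np.polyval(p,.6075))
print(robot.get_obs()["tool_pos"])
E
```

```text
162 254.82 [ 0.643  -0.1386  0.07  ]
166 254.78 [ 0.6395 -0.1384  0.07  ]
170 254.81 [ 0.6361 -0.1382  0.07  ]
174 254.78 [ 0.6326 -0.138   0.07  ]
178 254.72 [ 0.6292 -0.1378  0.07  ]
182 254.73 [ 0.6257 -0.1376  0.07  ]
186 254.66 [ 0.6221 -0.1373  0.07  ]
190 254.55 [ 0.6186 -0.137   0.07  ]
194 254.48 [ 0.615  -0.1368  0.07  ]
198 254.44 [ 0.6114 -0.1366  0.07  ]
202 254.43 [ 0.6078 -0.1364  0.07  ]
yaw -0.06395739835153547 y at .6075 -0.13634881148256772
[ 0.6074 -0.1357  0.1182]
```

View pics/y_w.png

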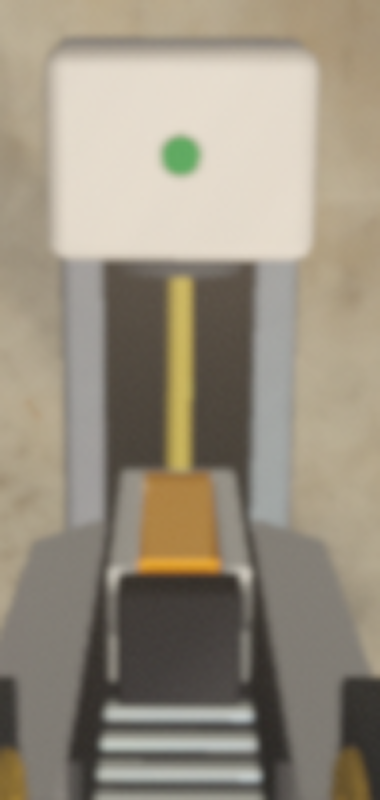

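>>> {"api": "servo_tool", "payload": {
  "rows": [
    [[0,0.008,0.15],0.008],
    [[0,0.008,0.35],0.008],
    [[0,0.008,0.55],0.008],
    [[0,0.008,0.75],0.008],
    [[0,0.008,0.87],0.008],
    [[0,0.008,0.9],0.008],
    [[0,0.008,0.9],0.008],
    [[0,0.008,0.9],0.008],
    [[0,0.008,0.9],0.008]
  ]
}}

```text
time: 21.58
tool_pos: [0.6083, -0.1374, 0.0475]
ee_rot: [3.141, -0.002, -0.068]
wrist_force: [-0.5, 0.4, -0.0]
width: 0.0196
```

```bash
python3 - <<'E'
from h import *
o=robot.get_obs();print(o["tool_pos"],o["ee_rot"],o["width"],o["wrist_force"])
w=robot.snapshot("wrist");crop(w,"z_w.png",190,60,320,290,3 and 3)
s=robot.snapshot("scene");crop(s,"z_s.png",260,110,340,210,6)
cv2.imwrite("pics/z_full.png",s["pixels"][:,:,::-1])
import pickle;pickle.dump((w,s),open("z.pkl","wb"))
E
```

```text
[ 0.6083 -0.1374  0.0475] [ 3.1409 -0.0024 -0.0678] 0.019570771569684245 [-0.5421  0.3916 -0.0335]
```

View pics/z_w.png

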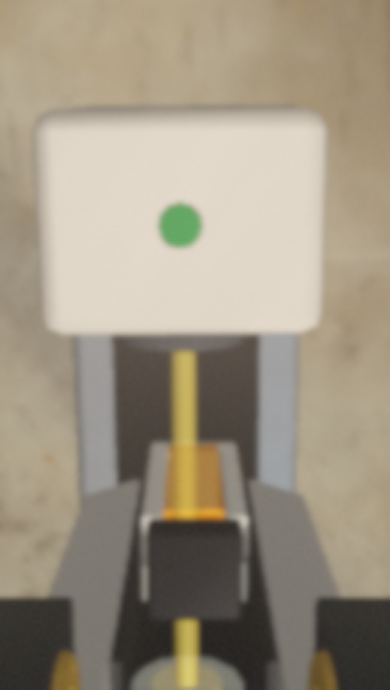

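View pics/z_s.png

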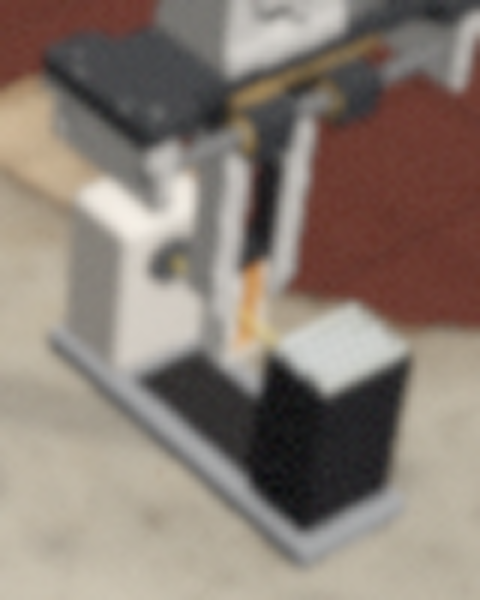

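View pics/z_full.png

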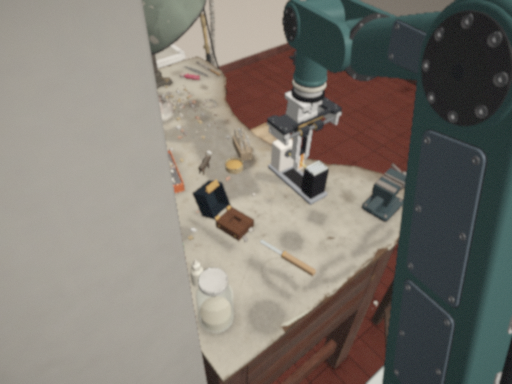

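```bash
python3 - <<'E'
from h import *
w=robot.snapshot("wrist");im=w["pixels"].astype(int);o=robot.get_obs();p=o["tool_pos"];print(p,o["ee_rot"])
pts=[]
for v in list(range(178,206,3)):
    r=im[v]; m=np.clip(r[240:268,0]-r[240:268,2]-60,0,None);u=np.arange(240,268);uc=(m*u).sum()/m.sum();pts.append(ray(w,uc,v,.07))
pts=np.array(pts);q=np.polyfit(pts[:,0],pts[:,1],1);print("beam yaw",np.arctan(q[0]),"y at .608",np.polyval(q,.608))
crop(w,"z2.png",230,195,285,290,8)
cv2.imwrite("pics/z2.png",cv2.imread("pics/z2.png")[:600])
E
```

```text
[ 0.6081 -0.1373  0.0473] [ 3.141  -0.0021 -0.0677]
beam yaw -0.06451543391018898 y at .608 -0.13630108949857717
```

View pics/z2.png

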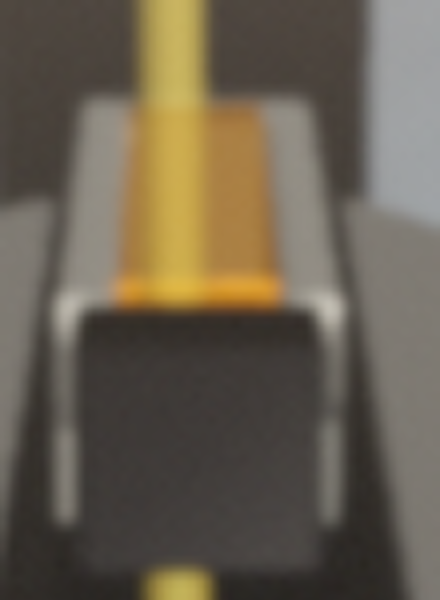

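>>> {"api": "servo_tool", "payload": {
  "rows": [
    [[0,-0.022,0.016],-0.002],
    [[0,-0.022,0.016],-0.002],
    [[0,-0.022,0.016],-0.002],
    [[0,-0.022,0.016],-0.002],
    [[0,-0.022,0.016],-0.002],
    [[0,-0.022,0.016],-0.002],
    [[0,-0.022,0.016],-0.002],
    [[0,-0.022,0.016],-0.002]
  ]
}}

```text
time: 22.4
tool_pos: [0.6075, -0.1354, 0.0448]
ee_rot: [3.141, -0.0, -0.065]
wrist_force: [-0.0, 0.0, -0.8]
width: 0.0195
```

```bash
python3 - <<'E'
from h import *
w=robot.snapshot("wrist");s=robot.snapshot("scene");o=robot.get_obs();p=o["tool_pos"];print(p,o["ee_rot"],o["width"],o["wrist_force"])
y=o["ee_rot"][2];ux=np.array([np.cos(y),np.sin(y),0]);uy=np.array([-np.sin(y),np.cos(y),0])
def P(a,b,h,cam=w): return proj(cam,np.array([p[0],p[1],p[2]])+ux*a+uy*b+[0,0,h])
f=8
im=cv2.resize(w["pixels"][190:270,225:290,::-1],None,fx=f,fy=f,interpolation=2)
def dr(q): return tuple(((q-[225,190]+.5)*f).astype(int).tolist())
for h,c,r in [(.056,(0,0,255),.009),(.048,(0,255,0),.01)]:
  k=[P(a,b,h) for a,b in[(r,r),(r,-r),(-r,-r),(-r,r)]]
  for i in range(4): cv2.line(im,dr(k[i]),dr(k[(i+1)%4]),c,1)
k=[P(.01,b,h) for b,h in [(.00575,.048),(-.00575,.048),(-.00575,.006),(.00575,.006)]]
for i in range(4): cv2.line(im,dr(k[i]),dr(k[(i+1)%4]),(255,0,0),1)
cv2.imwrite("pics/aa.png",im[:600])
im=cv2.resize(s["pixels"][130:200,270:340,::-1],None,fx=f,fy=f,interpolation=2)
def ds(q): return tuple(((q-[270,130]+.5)*f).astype(int).tolist())
for sg in (-1,):
  k=[P(.01*sg,b,h,s) for b,h in [(.00575,.048),(-.00575,.048),(-.00575,.006),(.00575,.006)]]
  for i in range(4): cv2.line(im,ds(k[i]),ds(k[(i+1)%4]),(255,0,0),1)
b=np.array([.608,-.1363,.07]);bx=np.array([np.cos(-.06),np.sin(-.06),0])
cv2.line(im,ds(proj(s,b-.039*bx)),ds(proj(s,b+.039*bx)),(0,255,0),1)
cv2.imwrite("pics/ab.png",im)
E
```

```text
[ 0.6075 -0.1354  0.0448] [ 3.1415 -0.0001 -0.0646] 0.020013102900378832 [ 0.6181  0.7099 -0.9117]
```

View pics/aa.png

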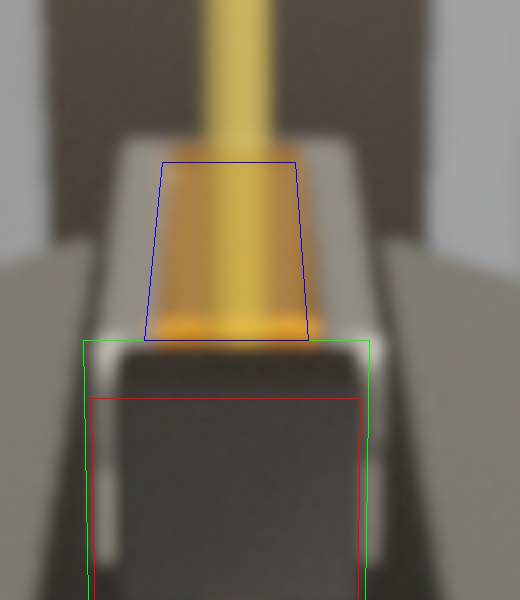

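View pics/ab.png

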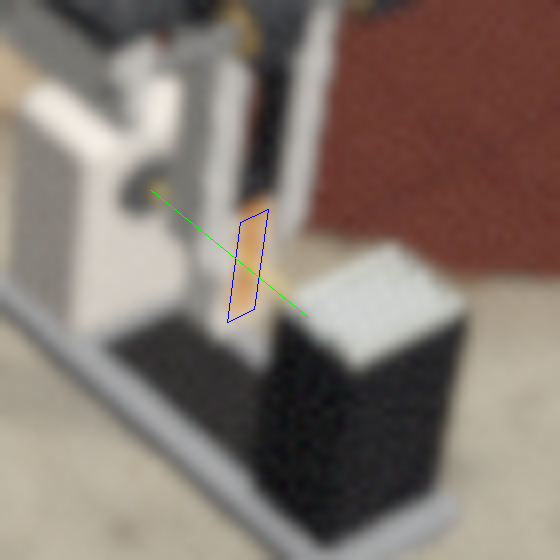

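>>> {"api": "servo_tool", "payload": {
  "rows": [
    [[0.01,0,-0.014],0],
    [[0.01,0,-0.014],0],
    [[0.01,0,-0.014],0],
    [[0.01,0,-0.014],0],
    [[0.01,0,-0.014],0],
    [[0.01,0,-0.014],0],
    [[0.01,0,-0.014],0],
    [[0.01,0,-0.014],0],
    [[0.01,0,-0.014],0],
    [[0.01,0,-0.014],0]
  ]
}}

```text
time: 23.33
tool_pos: [0.6082, -0.1354, 0.046]
ee_rot: [3.142, 0.0, -0.065]
wrist_force: [0.9, -0.7, -0.8]
width: 0.0196
```

```bash
python3 - <<'E'
from h import *
for _ in range(4): s=robot.snapshot("scene");o=robot.get_obs();print(o["tool_pos"],o["ee_rot"],np.abs(o["qvel"]).max())
ims=[robot.snapshot("scene")["pixels"].astype(float) for _ in range(6)]
im=np.mean(ims,0).astype(np.uint8)[145:180,285:320,::-1]
cv2.imwrite("pics/ac.png",cv2.resize(im,None,fx=16,fy=16,interpolation=2))
w=robot.snapshot("wrist");crop(w,"ad.png",215,120,295,290,4)
E
```

```text
[ 0.6082 -0.1354  0.046 ] [ 3.1415 -0.     -0.0646] 0.0008786962541196414
[ 0.6082 -0.1354  0.046 ] [ 3.1415 -0.     -0.0646] 0.00246054380469916
[ 0.6083 -0.1354  0.046 ] [ 3.1415 -0.     -0.0645] 0.0014932218371957661
[ 0.6082 -0.1354  0.046 ] [ 3.1415 -0.     -0.0646] 0.002657031359512441
```

View pics/ac.png

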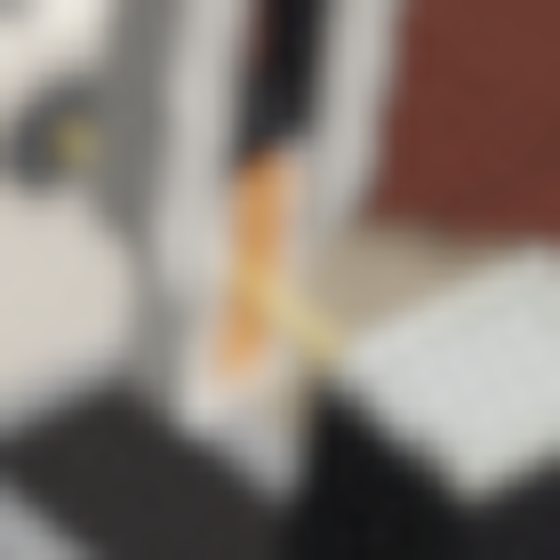

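View pics/ad.png

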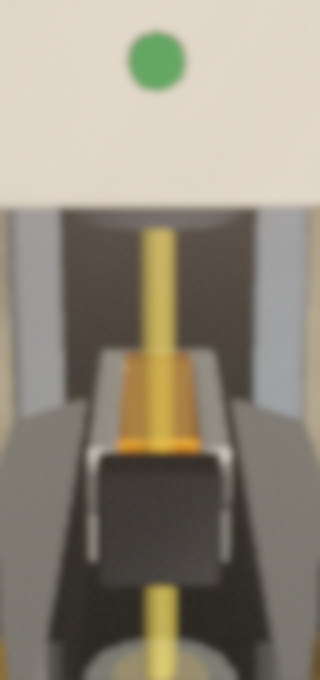

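```bash
python3 - <<'E'
from h import *
w=robot.snapshot("wrist")
V=lambda r,z: ray(w,254.5,120+(r+.5)/4-.5,z)
print("recv",V(229,.07),"lamp",V(668,.07)); print("cell +x edge",V(438,.094)," stopper -x top edge",V(584,.102))
t=robot.snapshot("top");crop(t,"ae.png",140,120,380,300,3)
E
```

```text
recv [ 0.645  -0.1387  0.07  ] lamp [ 0.5695 -0.1338  0.07  ]
cell +x edge [ 0.6199 -0.1371  0.094 ]  stopper -x top edge [ 0.6017 -0.1359  0.102 ]
```

View pics/ae.png

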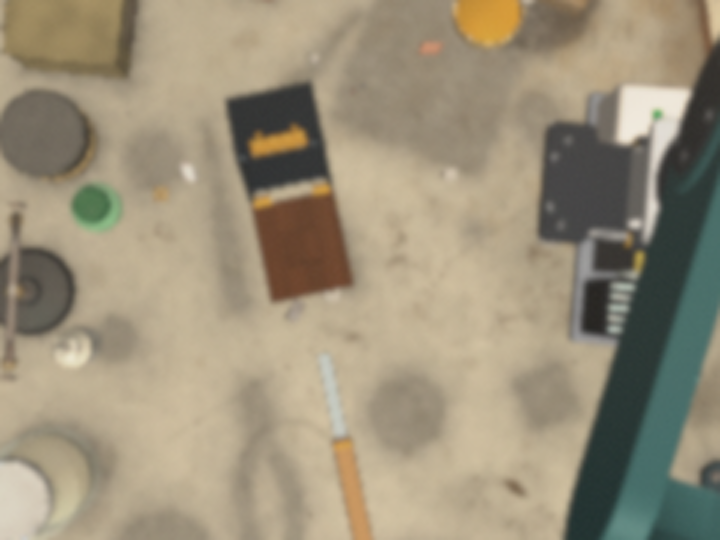

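>>> {"api": "servo_tool", "payload": {
  "rows": [
    [[-0.01,0,0],0],
    [[-0.02,0,0],0],
    [[-0.02,0,0],0],
    [[-0.02,0,0],0],
    [[-0.02,0,0],0],
    [[-0.02,0,0],0],
    [[-0.02,0,0],0],
    [[-0.02,0,0],0],
    [[-0.02,0,0],0],
    [[-0.02,0,0],0],
    [[-0.02,0,0],0],
    [[-0.02,0,0],0]
  ]
}}

```text
time: 24.98
tool_pos: [0.6067, -0.1353, 0.0459]
ee_rot: [3.142, 0.0, -0.065]
wrist_force: [0.3, 0.4, -1.3]
width: 0.0201
```

```bash
python3 - <<'E'
from h import *
w=robot.snapshot("wrist");o=robot.get_obs();print(o["time"],o["tool_pos"],o["ee_rot"],o["width"],o["wrist_force"],np.abs(o["qvel"]).max())
crop(w,"af.png",215,120,295,290,4)
E
```

```text
25.0333 [ 0.6067 -0.1353  0.0459] [ 3.1415 -0.     -0.0646] 0.0198045648099364 [ 0.473  -0.7379 -0.2036] 0.0011543255939164517
```

View pics/af.png

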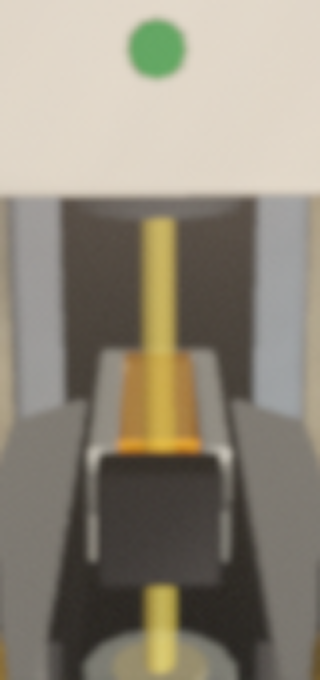

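The beam passes through the middle of the windows and the cell is upright, square and still. I'm handing in.

```bash
python3 -c "
from bench import robot
print(robot.close_job())"
```

```text
the job is handed in; nothing more can be done
None
```

The job is handed in at about 25 s of the 61 s. The cell is held upright and still in the beam, the hood is open on its stop, and the pry tool is back on the bench.

**What I did:** I put the blade under the brass lip and lifted it along the hinge arc until the hood fell on to its stop. Only the blade touched the hood. I then laid the tool down, gripped the cell by its frosted faces (opening 19.6 to 20 mm), lifted it out and lowered it between lamp and receiver.

**Last checks:**
- **Pose:** TCP at [0.607, -0.135, 0.046], which puts the window middle at about 70 mm. Yaw is -0.065, against -0.064 measured for the beam, and the joints were at rest.
- **Centring:** The wrist picture shows the beam central across the windows. The scene picture, taken just before the last small shift along the beam, shows it at mid-height.
- **Surroundings:** The late top and scene views show the hood open, the tool on the bench and the bottles and tins in view standing where they were. Wrist forces stayed within a few newtons throughout.

**What failed or disagreed:**
- **First grasp:** The first close on the pry tool shut on nothing. The real fingertips sit about 20 mm above the reported TCP, so I went lower and gripped it on the second try.
- **Along the beam:** My estimates of the cell's position relative to midway disagreed by 1 to 3 mm. I moved 1.6 mm back to split the difference and did not re-measure after that.
- **Sideways:** The wrist camera and the arm's reported position differed by about 1 mm. I trusted the picture, which shows the beam and the cell together.

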